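# Show a preserve jar to the label checker

### The arm

A 7-joint arm with a two-finger parallel gripper is mounted at the origin on the work surface. World frame = base frame: x ahead of the robot, y to its left, z up, the work surface at z = 0. Lengths are in m, angles in degrees, forces in N, time in s.
With the tool pointing down it reaches from about 0.35 to 0.775 m from the base axis. Payload 3.1 kg.
Tool frame: the origin (TCP) lies midway between the tips of the shut fingers; the grasp point (between the pads) lies 19 mm behind it; y points along the fingers, z is the direction in which the jaws open and shut, and the axes are right-handed (so a half turn about y gives the same grasp; the last joint's range is limited). The gripper opens to 85 mm and grips with 20 to 120 N. Pads are 22 mm wide; open, the fingers measure 114 mm over their backs; the gripper's body (76 mm by 85 mm) begins 54 mm behind the grasp point. The pads swing forward as they close: fully open they stand 13 mm farther back than shut.
Start: joints at [68.715, 17.813, 0.802, 86.603, -0.252, 75.585, -1.558], TCP at [0.178, -0.52, 0.231] pointing down, gripper open.
Joint ranges: [-154.91, 154.91], [-16.99, 109.72], [-72.82, 74.43], [7.12, 147.25], [-82.49, 262.49], [11.32, 116.49], [-174.64, 174.64]. Speed limits (degrees/s): [159.86, 159.86, 180, 180, 180, 180, 180].

### API

Orientations are given as a 3x3 rotation matrix whose columns are the frame's x, y, z axes.
In Python, from station import robot gives the robot as it stands.
- The arm moves only by the tool servo_tool, never from a script. Its argument "steps" is a list of rows, each a list of 5 numbers: the finger opening in m, from 0 to 0.0854, then the shift along the world's x, y, z in m, then the turn about the world's z in degrees. In form: [[hand, tx, ty, tz, twist], ...]. A call has 1 to 12 rows; each row is the pose to reach, as a shift and turn from the pose commanded when the call began; what a row does not reach only later rows make up. A row lasts 1/12 s, in which the tool goes at most 41.7 mm and 7.16 degrees, less where a joint would pass 70% of its speed; a pose out of reach is approached as far as the arm can. A call with a gripper value outside its range is refused whole. The fingers move at their own pace and stop on an object; "force" is the grip in N (left out, the last holds). Time passes only in rows, so rows that repeat a pose let the fingers close. It gives the time, the measured TCP pose, the force and the opening at its end, in the units of the state.
- robot.read_state(): the state, without advancing time (a new reading comes with each control period).
- robot.get_image(name): name is "scene" or "side" or "wrist"; returns the picture (384x512x3 uint8, red, green, blue); there is no depth.
- robot.camera_model(name): a dict with "camera_matrix" (3x3 intrinsics, pixels), "dist" ([k1, k2, p1, p2, k3] as OpenCV has them; the pictures are not rectified), "world_from_camera" (4x4, takes a point from camera to world coordinates); the wrist camera has in their place "tool_from_camera" (4x4, takes a point from camera to tool coordinates, whose origin is the TCP and whose axes are the tool frame's). Camera axes: x right, y down, z forward; pixel columns grow to the right and rows downward; lengths in m; the calibration is good to about 2 mm. A picture is of the moment at which its call begins: read the wrist's pose just before it. camera_model takes no time and is no camera call.
- robot.hand_in(): hands the job in, once; it reports no verdict.
Trained networks look in the newest picture that a camera, given by its name, has taken for a name from the list of things; names that differ only in an ending like _2 or _b are one class to them, and where a whole thing is asked for, a point or a joint stands for the part that bears it (a point fixed in the world has none). Each returns a list of dicts, best first, with "confidence" (0 to 1); they miss things now and then, are a little off and sometimes report something else, mostly with a low value. They report only what shows in the picture. A call takes as long as a camera call. They do not tell look-alikes from the thing itself.
- robot.trace(camera, target): "region" (384x512 bool, what is visible of it) and "uv" ([column, row] in pixels, amid what is visible of it).
The state is a dict: "time_s": time; "joint_positions": joint angles; "dq": joint speeds; "joint_torque": joint torques, N m; "eef_pos": TCP position; "tool_rot": TCP orientation; "ft_force": force on the tool from outside, world axes, zero at the start; "torque": the same for the moment, N m; "grip_width": finger opening in m.
Only numpy, scipy, OpenCV 4.12 (cv2) and the standard library are available. Lean on these libraries where they do the work, as an engineer would, in place of code of your own. Each camera call takes 0.05 s, during which the arm holds its last target.

### The job

First turn the knob on the blue dial box until its yellow pointer stands at the red zero mark, which sets the label checker. Then take the red-lidded jar out of the tray by its lid and hold it up in the air before the checker's lens: label square to the lens and centred on it, 12 cm away, the jar's lid uppermost and leaning back to match the lens's downward look. Finish while still holding the jar there, still and free of everything else, and leave all the other goods where they are.

Things in the scene. Friction and masses are not known exactly. Their poses are not given: they have to be found in the camera images.
- dial (a joint): Black bar knob on the dial box, rad. 0 = yellow pointer at the red zero mark; grows counter-clockwise seen from above. Starts clockwise of zero (negative), by about 0.45 to 1.3 rad; stops at -1.6 and 1.6. It turns with about 0.04 N m of friction and stays where it is left.
- dial_grip (a point): Point on the knob's upright turning axis at the height to grip it, 80 mm above the table and 10 mm below the knob's top. It turns with the knob: its x axis runs along the grip bar toward the pointer. The bar is 42 mm long (x), 14 mm wide (y), standing 30 mm above a 44 mm round flange.
- dial_box: Blue box, 130 x 120 mm, 50 mm high, fixed to the table; white round scale on top with black ticks every 15 degrees and a red zero mark. Origin: centre of its underside; its x axis points from the knob's axis to the zero mark.
- red_jar: preserve jar, 52 mm diameter, 100 mm tall (0.25 kg, varies by a fifth), closed, with a red screw lid, standing in the tray at any turn. Origin: centre of its underside; z up its axis; x points to the middle of its paper label. Body red-brown to 66 mm height, a neck, then the lid from 76 to 100 mm height, 52 mm diameter. A white paper strip runs from the centre of the lid's top over the rim down to the label, so it shows from above which way the label faces.
- red_jar_label (a point): Middle of the red-lidded jar's label, on its surface: 26 mm from the jar's axis along the jar's x, 36 mm above its underside. The label is about 36 mm wide round the jar and 34 mm high, with a red square in its middle.
- red_jar_lid (a point): Centre of the top of the red-lidded jar's lid, 100 mm above the underside.
- lens: Lens of the label checker: black tube 40 mm diameter with dark blue glass on a blue head, fixed. Origin: centre of the glass, 265 mm above the table. It looks along its own -x axis, 30 degrees down and roughly toward the robot; y is level; z is upward, leaning 30 degrees toward where it looks. A jar held right has its x, y and z axes parallel to the lens's x, y and z, same way round.
- view_point (a point): Point in the air 120 mm straight in front of the lens, 205 mm above the table: where the middle of the label belongs.
- checker: The label checker, fixed. Origin: on the table straight below the view point; x points (level) from there to the checker. Its grey base plate, 150 x 150 x 18 mm, is centred 149 mm along x; the lens glass lies 104 mm along x; an aluminium post, 300 mm high, stands 194 mm along x and carries the lens head.
- tray: Wooden tray, 120 x 330 mm, walls 6 mm thick and 30 mm high, floor 6 mm thick, fixed. Origin: centre of its underside. Three jars stand in a row along its y axis, about 105 mm apart, in any order.
- green_jar: Bystander: same preserve jar, 52 mm diameter, 100 mm tall, with a green lid, in the tray. Origin: underside.
- white_jar: Bystander: same preserve jar, 52 mm diameter, 100 mm tall, with a white lid, in the tray. Origin: underside.
- oil_bottle: Bystander: green oil bottle, 64 mm diameter, 250 mm tall, on the left. Origin: underside.
- can: Bystander: can with yellow label, 72 mm diameter, 100 mm tall, on the left. Origin: underside.
- label_roll: Bystander: white roll of paper labels lying flat, 68 mm diameter, 35 mm high, ahead of the robot. Origin: underside.
- spoon: Bystander: spoon lying on the table to the left of the robot. Origin: underside.
Mind the look-alikes: they are no part of the job. What is shaped like the dial_box but purple or turquoise is not meant. Of the things that look like the red_jar, the larger one is meant.

How it is judged:
By the outcome, as a careful person would: the job done as asked, in the order asked, and still so for the second after the job is handed in, while the arm keeps its last pose, push and grip.
It also fails if it takes over 48 s, if anything falls off the work surface, if the arm or the gripper's body presses on something with over 40 N, if the wrist force passes 120 N, or if a joint passes its speed limit or range.

## Working session

There is one attempt and no reset: what is moved stays moved. The work goes in short steps, Python scripts to look and compute and a tool call to move; the robot and the scene stay as the last step left them, time stands still between calls to the robot, and variables do not carry over. Pictures are saved under pics/ and viewed, and the job is handed in when it is done.

Besides the shell and the picture viewer there is one more tool, called after "Emit:" by a JSON object that holds its "op" and its "data", one argument or row to a line. servo_tool: Moves the arm, as the interface text tells. Its arguments: {"type":"object","properties":{"steps":{"type":"array"},"force":{"type":"number"}},"required":["steps"]}

```bash
mkdir -p pics; ls; python3 - <<'E'
from station import robot
import cv2,numpy as np
print(robot.read_state())
for n in ["scene","side","wrist"]:
    im=robot.get_image(n); cv2.imwrite(f"pics/{n}0.png",cv2.resize(im[:,:,::-1],(800,600),interpolation=cv2.INTER_CUBIC))
    m=robot.camera_model(n); print(n,{k:np.round(v,4).tolist() for k,v in m.items()})
E
```

```text
pics
{'time_s': 0.0, 'joint_positions': array([68.71429298, 17.86092458,  0.80132094, 86.68949653, -0.25331902,
       75.58424678, -1.55931681]), 'dq': array([ 0.0212876 ,  0.01578719, -0.05388397,  0.03204336, -0.05835722,
        0.0396812 , -0.00169009]), 'joint_torque': array([-3.59999221e-04, -3.79916239e+01,  1.46128912e-01, -2.30595070e+01,
        1.24095203e-02,  1.36442881e-02, -7.15485612e-06]), 'eef_pos': array([ 0.17791473, -0.51967904,  0.23023372]), 'tool_rot': array([[-9.46085047e-01, -8.20034072e-04,  3.23917292e-01],
       [-3.23918322e-01,  2.16968437e-03, -9.46082561e-01],
       [ 7.30216503e-05, -9.99997310e-01, -2.31833000e-03]]), 'ft_force': array([-0.92071047, -0.25289847,  0.29237996]), 'torque': array([-0.05788324, -0.02784674, -0.01131585]), 'grip_width': 0.08553256139498859}
scene {'camera_matrix': [[371.9895, 0.0, 254.017], [0.0, 371.9895, 194.9282], [0.0, 0.0, 1.0]], 'dist': [-0.0763, 0.0, 0.0, 0.0, 0.0], 'world_from_camera': [[-0.2515, 0.6084, -0.7527, 1.2705], [0.9675, 0.1779, -0.1795, 0.2317], [0.0247, -0.7734, -0.6334, 0.8224], [0.0, 0.0, 0.0, 1.0]]}
side {'camera_matrix': [[469.2938, 0.0, 257.8784], [0.0, 469.2938, 198.252], [0.0, 0.0, 1.0]], 'dist': [-0.0306, 0.0, 0.0, 0.0, 0.0], 'world_from_camera': [[-0.7579, -0.483, 0.4384, -0.0805], [-0.6523, 0.5629, -0.5075, 0.7117], [-0.0017, -0.6707, -0.7418, 1.1248], [0.0, 0.0, 0.0, 1.0]]}
wrist {'camera_matrix': [[344.4287, 0.0, 253.2401], [0.0, 344.4287, 193.4039], [0.0, 0.0, 1.0]], 'dist': [0.0209, 0.0, 0.0, 0.0, 0.0], 'tool_from_camera': [[-0.0013, 0.9646, 0.2637, -0.0664], [0.0015, -0.2636, 0.9646, -0.144], [1.0, 0.0017, -0.0011, -0.0005], [0.0, 0.0, 0.0, 1.0]]}
```

View pics/scene0.png

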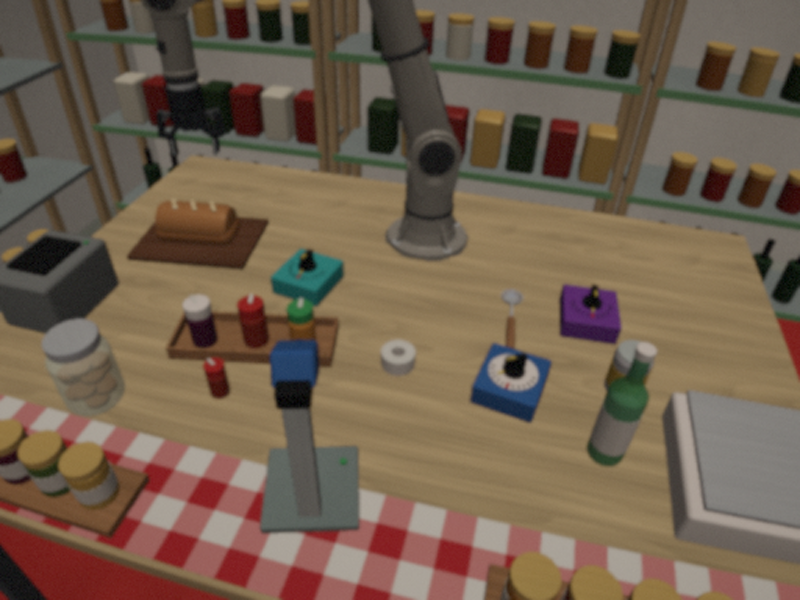

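View pics/side0.png

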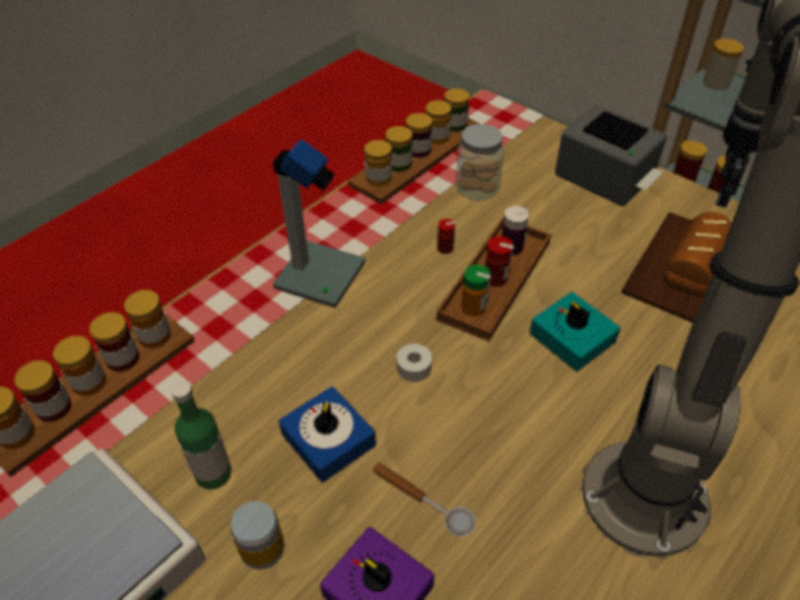

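View pics/wrist0.png

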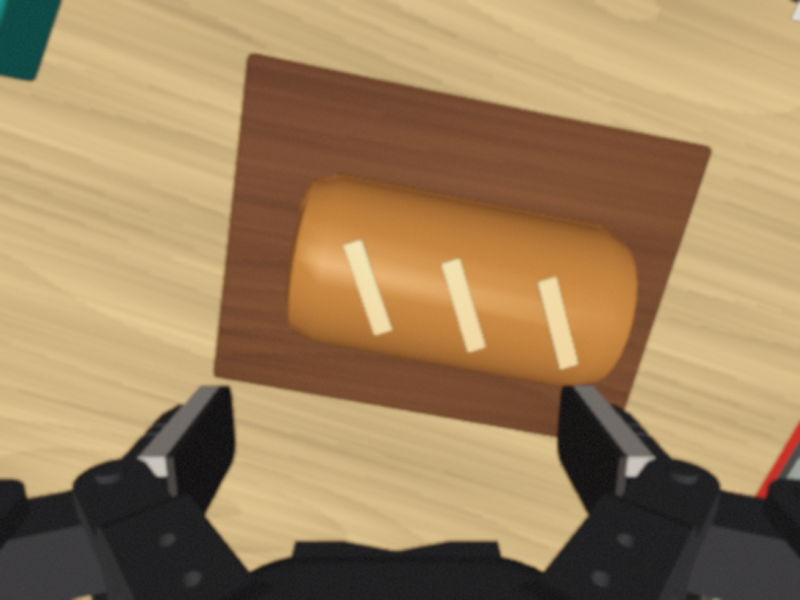

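```bash
cat > h.py <<'E'
from station import robot
import cv2,numpy as np
def cam(n,st=None):
    m=robot.camera_model(n)
    if 'world_from_camera' in m: T=np.array(m['world_from_camera'])
    else:
        st=st or robot.read_state(); W=np.eye(4);W[:3,:3]=st['tool_rot'];W[:3,3]=st['eef_pos'];T=W@np.array(m['tool_from_camera'])
    return np.array(m['camera_matrix']),np.array(m['dist']),T
def plane(c,uv,z):
    K,d,T=c; p=cv2.undistortPoints(np.array(uv,float).reshape(-1,1,2),K,d)[:,0]
    r=np.c_[p,np.ones(len(p))]@T[:3,:3].T; o=T[:3,3]
    return o+r*((z-o[2])/r[:,2])[:,None]
def proj(c,P):
    K,d,T=c; Ti=np.linalg.inv(T); rv,_=cv2.Rodrigues(Ti[:3,:3])
    return cv2.projectPoints(np.array(P,float).reshape(-1,1,3),rv,Ti[:3,3],K,d)[0][:,0]
def save(im,name,crop=None,s=1.5):
    if crop: x0,y0,x1,y1=crop; im=im[y0:y1,x0:x1]
    cv2.imwrite('pics/'+name,cv2.resize(im[:,:,::-1],None,fx=s,fy=s,interpolation=cv2.INTER_CUBIC))
E
python3 - <<'E'
from h import *
S={}
for n in ['scene','side']:
    c=cam(n)
    for t,z in [('dial_box',.05),('dial',.08),('red_jar',.06),('red_jar_lid',.09),('tray',.015),('green_jar',.05),('white_jar',.05),('lens',.265),('checker',.1)]:
        for r in robot.trace(n,t)[:3]:
            print(n,t,round(r['confidence'],2),np.round(r['uv'],1),np.round(plane(c,[r['uv']],z)[0],3),r['region'].sum())
im=robot.get_image('scene');save(im,'s1.png',(100,120,250,320),4 if 0 else 3)
im=robot.get_image('side');save(im,'d1.png',(160,80,380,320),2.5)
print(robot.read_state()['time_s'])
E
```

```text
scene dial_box 0.82 [195.3 176.1] [ 0.31  -0.209  0.05 ] 1124
scene dial_box 0.71 [324.6 244.4] [0.511 0.262 0.05 ] 1807
scene dial_box 0.7 [189.9 231.9] [ 0.57  -0.124  0.05 ] 842
scene dial 0.71 [326.4 234. ] [0.499 0.261 0.08 ] 229
scene dial 0.7 [193.2 202.4] [ 0.476 -0.149  0.08 ] 410
scene dial 0.63 [380.9 190.2] [0.248 0.414 0.08 ] 111
scene red_jar 0.81 [159.7 204.6] [ 0.493 -0.255  0.06 ] 558
scene red_jar 0.8 [139.7 241.2] [ 0.652 -0.24   0.06 ] 321
scene red_jar_lid 0.74 [135.9 240.4] [ 0.677 -0.233  0.09 ] 345
scene red_jar_lid 0.67 [162.7 205. ] [ 0.523 -0.227  0.09 ] 585
scene red_jar_lid 0.65 [326.3 202. ] [0.371 0.246 0.09 ] 291
scene tray 0.97 [152.4 216.8] [ 0.508 -0.28   0.015] 2011
scene tray 0.44 [162.7 205. ] [ 0.446 -0.274  0.015] 525
scene green_jar 0.92 [191.6 202. ] [ 0.443 -0.17   0.05 ] 421
scene white_jar 0.59 [132.1 207.5] [ 0.52  -0.339  0.05 ] 502
scene lens 0.82 [188.4 231.4] [ 0.764 -0.029  0.265] 739
side dial_box 0.94 [368.4 209.4] [ 0.271 -0.207  0.05 ] 1731
side dial_box 0.81 [240.4 368.8] [0.236 0.409 0.05 ] 2190
side dial_box 0.71 [206.5 276.7]
[... 257 characters left out ...]
r 0.63 [318.6 161.8] [ 0.503 -0.27   0.06 ] 474
side red_jar_lid 0.94 [317.3 166.7] [ 0.476 -0.221  0.09 ] 434
side red_jar_lid 0.51 [281.9 150.1] [ 0.61  -0.209  0.09 ] 235
side red_jar_lid 0.37 [193.8 159. ] [0.799 0.009 0.09 ] 3016
side tray 0.73 [315.6 185.5] [ 0.469 -0.213  0.015] 1730
side tray 0.23 [127.7 285.1] [0.637 0.428 0.015] 1515
side green_jar 0.83 [302.3 187.6] [ 0.478 -0.149  0.05 ] 512
side green_jar 0.45 [195.1 158.7] [ 0.831 -0.022  0.05 ] 2849
side white_jar 0.97 [329.7 144.8] [ 0.529 -0.373  0.05 ] 384
side lens 0.77 [196.2 110.1] [ 0.798 -0.025  0.265] 702
side lens 0.29 [280.3 321.1] [0.177 0.345 0.265] 638
side checker 0.86 [198.2 160.7] [0.774 0.012 0.1  ] 2862
1.15
```

View pics/s1.png

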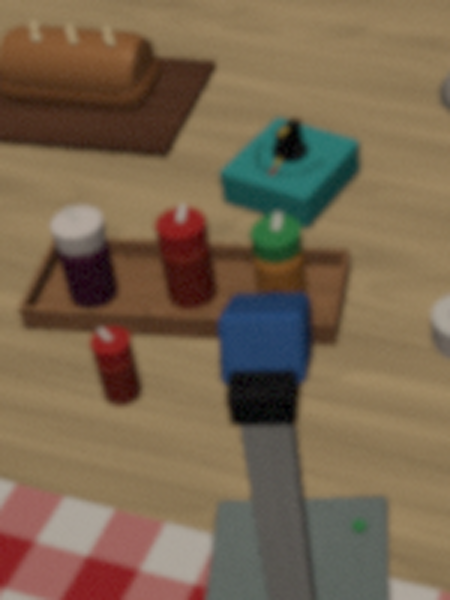

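View pics/d1.png

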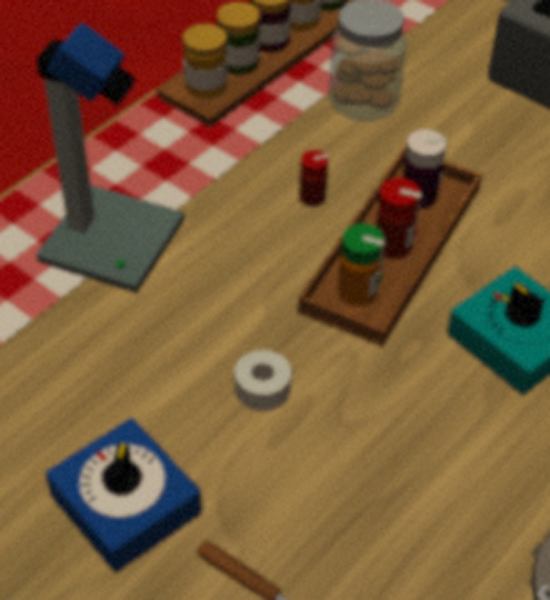

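Emit:
{"op": "servo_tool", "data": {
  "steps": [
    [0.085, 0.02, 0.03, 0.025, -2],
    [0.085, 0.05, 0.06, 0.05, -4],
    [0.085, 0.08, 0.09, 0.075, -6],
    [0.085, 0.11, 0.12, 0.09, -8],
    [0.085, 0.14, 0.15, 0.1, -10],
    [0.085, 0.17, 0.18, 0.1, -12],
    [0.085, 0.2, 0.21, 0.1, -14],
    [0.085, 0.23, 0.24, 0.1, -16],
    [0.085, 0.26, 0.265, 0.1, -18],
    [0.085, 0.28, 0.28, 0.1, -19],
    [0.085, 0.28, 0.28, 0.1, -19],
    [0.085, 0.28, 0.28, 0.1, -19]
  ]
}}

```text
time_s: 2.15
eef_pos: [0.4606, -0.2366, 0.331]
tool_rot: [[-1.0, 0.001, 0.007], [-0.007, 0.002, -1.0], [-0.001, -1.0, -0.002]]
ft_force: [-1.0, -0.8, 0.1]
grip_width: 0.085
```

```bash
python3 - <<'E'
from h import *
st=robot.read_state();print(st['time_s'],st['eef_pos'],np.round(st['tool_rot'],3).tolist(),st['joint_positions'].round(1))
im=robot.get_image('wrist');save(im,'w1.png');np.save('w1.npy',im);np.save('w1T.npy',cam('wrist',st)[2])
E
```

```text
2.15 [ 0.46056453 -0.23661626  0.33099854] [[-1.0, 0.001, 0.007], [-0.007, 0.002, -1.0], [-0.001, -1.0, -0.002]] [ 36.   12.8 -13.5  79.6   2.9  87.9 -66.9]
```

View pics/w1.png

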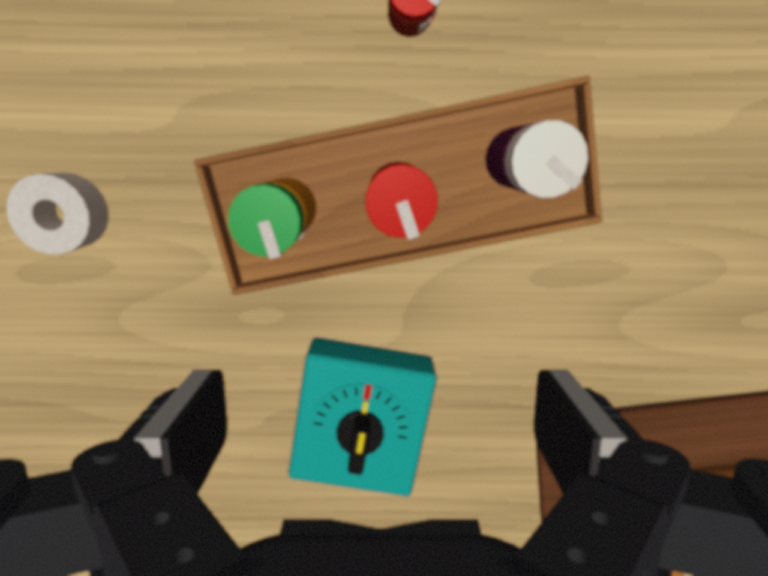

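```bash
python3 - <<'E'
from h import *
im=np.load('w1.npy');T=np.load('w1T.npy');m=robot.camera_model('wrist');c=(np.array(m['camera_matrix']),np.array(m['dist']),T)
hsv=cv2.cvtColor(im,cv2.COLOR_RGB2HSV).astype(int)
red=(((hsv[...,0]<8)|(hsv[...,0]>172))&(hsv[...,1]>150)&(hsv[...,2]>130)).astype(np.uint8)
n,l,s,ce=cv2.connectedComponentsWithStats(red)
for i in range(1,n):
    if s[i,4]>60: print(s[i],ce[i])
i=max([i for i in range(1,n) if 80<ce[i][1]<200 and 200<ce[i][0]<320],key=lambda i:s[i,4])
cnt=cv2.findContours((l==i).astype(np.uint8),0,1)[0][0]
hull=cv2.convexHull(cnt)
W=plane(c,hull[:,0],0.106)[:,:2]; (cc,r)=cv2.minEnclosingCircle(W.astype(np.float32)); 
A=np.c_[2*W,np.ones(len(W))];sol=np.linalg.lstsq(A,(W**2).sum(1),rcond=None)[0];print('lid',cc,r,sol[:2],np.sqrt(sol[2]+sol[0]**2+sol[1]**2))
lid=sol[:2]
# strip: bright low-sat in hull
mask=np.zeros(im.shape[:2],np.uint8);x0,y0,w,h=s[i][:4]
ys,xs=np.nonzero((hsv[...,1]<110)&(hsv[...,2]>120))
k=(xs>=x0)&(xs<x0+w)&(ys>=y0)&(ys<y0+h+3)
P=plane(c,np.c_[xs,ys][k],0.106)[:,:2]; d=P-lid; k2=np.hypot(*d.T)<0.024; d=d[k2]; 
me=d.mean(0);ev=np.linalg.eigh(np.cov(d.T))[1][:,1];print('strip',len(d),me,np.degrees(np.arctan2(me[1],me[0])),np.degrees(np.arctan2(ev[1],ev[0])))
cor=np.array([(197,161),(588,79),(600,220),(234,292)])/1.5
C=plane(c,cor,0.03)[:,:2];print(C.round(4),C.mean(0),np.linalg.norm(np.roll(C,-1,0)-C,axis=1))
e=C[1]-C[0];print(np.degrees(np.arctan2(*e[::-1])),np.degrees(np.arctan2(*(C[2]-C[3])[::-1])))
for n_,uv in [('green',(265,220)),('white',(549,159))]: print(n_,plane(c,[np.array(uv)/1.5],.106))
E
```

```text
[261   0  29  11 233] [275.12017167   4.27467811]
[ 243  109   49   50 1650] [266.62363636 131.80242424]
lid (0.49142953753471375, -0.24982616305351257) 0.0261530838906765 [ 0.49136657 -0.24986767] 0.025759245598146595
strip 197 [-0.01113636 -0.00416392] -159.49908340851798 -159.26641903234844
[[ 0.5154 -0.0822]
 [ 0.5812 -0.4002]
 [ 0.4691 -0.4236]
 [ 0.4022 -0.1053]] [ 0.49197783 -0.25283606] [0.32467681 0.11449871 0.32525251 0.11548643]
-78.31208165576685 -78.13810229504887
green [[ 0.4770566  -0.15330731  0.106     ]]
white [[ 0.52068406 -0.35154498  0.106     ]]
```

Emit:
{"op": "servo_tool", "data": {
  "steps": [
    [0.085, 0.0, 0.04, 0, 7],
    [0.085, 0.0, 0.08, 0, 14],
    [0.085, 0.0, 0.12, 0, 21],
    [0.085, 0.0, 0.16, 0, 28],
    [0.085, 0.0, 0.2, 0, 35],
    [0.085, 0.0, 0.24, 0, 42],
    [0.085, 0.0, 0.28, 0, 49],
    [0.085, 0.0, 0.32, 0, 56],
    [0.085, 0.0, 0.36, 0, 63],
    [0.085, 0.0, 0.4, 0, 70],
    [0.085, 0.0, 0.44, 0, 77],
    [0.085, 0.0, 0.48, 0, 84]
  ]
}}

```text
time_s: 3.2
eef_pos: [0.4592, 0.2383, 0.3315]
tool_rot: [[-0.106, 0.002, 0.994], [-0.994, -0.002, -0.106], [0.002, -1.0, 0.002]]
ft_force: [1.6, 0.1, 0.4]
grip_width: 0.0847
```

Emit:
{"op": "servo_tool", "data": {
  "steps": [
    [0.085, 0, 0.0, 0, 0],
    [0.085, 0, 0.0, 0, 0]
  ]
}}

```text
time_s: 3.37
eef_pos: [0.4579, 0.2401, 0.331]
tool_rot: [[-0.104, -0.001, 0.995], [-0.995, -0.0, -0.104], [0.0, -1.0, -0.001]]
ft_force: [-0.4, -0.2, 0.0]
grip_width: 0.0846
```

```bash
python3 - <<'E'
from h import *
st=robot.read_state();print(st['time_s'],st['eef_pos'],np.round(st['tool_rot'],3).tolist(),st['joint_positions'].round(1))
im=robot.get_image('wrist');save(im,'w2.png');np.save('w2.npy',im);np.save('w2T.npy',cam('wrist',st)[2])
E
```

```text
3.3667 [0.45787525 0.24013415 0.33100199] [[-0.104, -0.001, 0.995], [-0.995, -0.0, -0.104], [0.0, -1.0, -0.001]] [  2.4  16.2 -42.2  78.9  10.8  89.  -44.9]
```

View pics/w2.png

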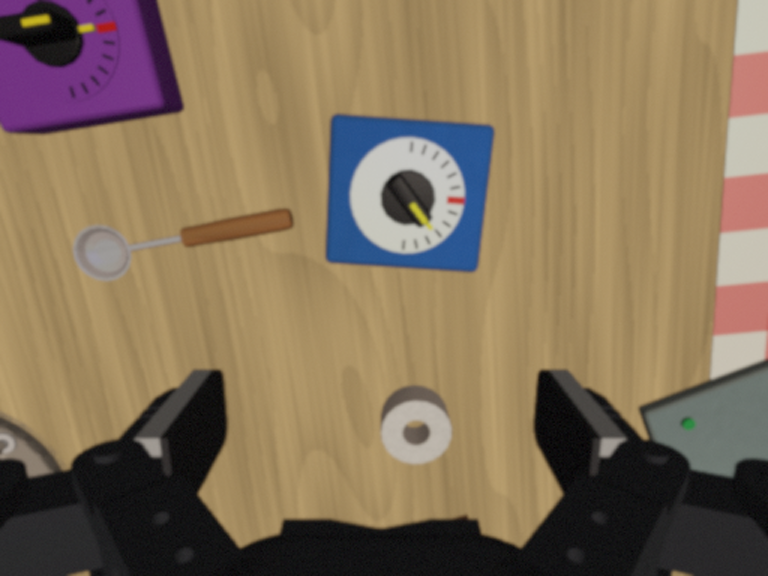

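```bash
python3 - <<'E'
from h import *
im=np.load('w2.npy');T=np.load('w2T.npy');m=robot.camera_model('wrist');c=(np.array(m['camera_matrix']),np.array(m['dist']),T)
save(im,'w2z.png',(210,70,340,190),6)
hsv=cv2.cvtColor(im,cv2.COLOR_RGB2HSV).astype(int)
H,S,V=[hsv[...,i] for i in range(3)]
box=np.zeros(H.shape,bool);box[75:182,217:330]=1
def pts(mask,z):
    y,x=np.nonzero(mask&box);return plane(c,np.c_[x,y],z)[:,:2]
blue=((H>98)&(H<125)&(S>130)&box).astype(np.uint8)
# white disc boundary: fill holes of blue
disc=((S<90)&(V>130)&box).astype(np.uint8)
cnt=max(cv2.findContours(disc,0,1)[0],key=cv2.contourArea)
W=plane(c,cv2.convexHull(cnt)[:,0],0.05)[:,:2]
A=np.c_[2*W,np.ones(len(W))];sol=np.linalg.lstsq(A,(W**2).sum(1),rcond=None)[0];cc=sol[:2];print('disc',cc,np.sqrt(sol[2]+cc@cc))
r=pts(((H<8)|(H>170))&(S>120)&(V>100),.05);print('red',len(r),r.mean(0));d=r.mean(0)-cc;zero=np.degrees(np.arctan2(d[1],d[0]))
print('zero dir',zero,np.hypot(*d))
y=pts((H>20)&(H<35)&(S>140)&(V>120),.09);print('yellow',len(y))
d=y.mean(0)-cc;ev=np.linalg.eigh(np.cov(y.T))[1][:,1];print('pt dir z=.09',np.degrees(np.arctan2(d[1],d[0])),d,np.degrees(np.arctan2(ev[1],ev[0])))
cnt=max(cv2.findContours(blue,0,1)[0],key=cv2.contourArea);print(cv2.minAreaRect(plane(c,cnt[:,0],.05)[:,:2].astype(np.float32)))
E
```

```text
disc [0.48191517 0.26787812] 0.04724647978850157
red 30 [0.5209585  0.26135407]
zero dir -9.486351148576132 0.0395846575035178
yellow 85
pt dir z=.09 -57.71565061336171 [ 0.00591933 -0.00936911] 122.71506895039248
((0.48179805278778076, 0.2685913145542145), (0.11529742926359177, 0.12533722817897797), 80.26437377929688)
```

View pics/w2z.png

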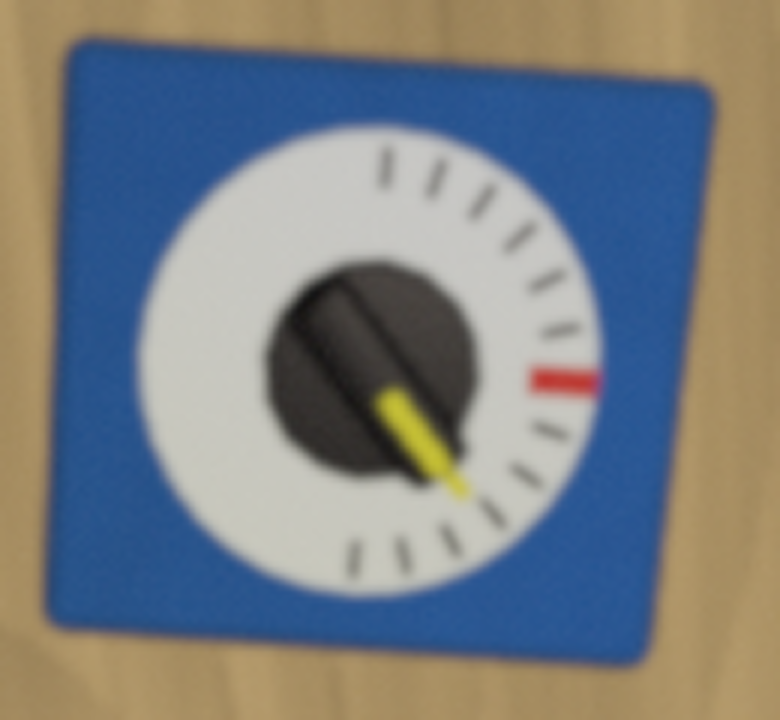

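Emit:
{"op": "servo_tool", "data": {
  "steps": [
    [0.085, 0.005, 0.005, -0.03, 7],
    [0.085, 0.01, 0.012, -0.06, 14],
    [0.085, 0.015, 0.02, -0.1, 21],
    [0.075, 0.02, 0.025, -0.13, 28],
    [0.065, 0.024, 0.028, -0.16, 34],
    [0.05, 0.024, 0.028, -0.18, 38.6],
    [0.05, 0.024, 0.028, -0.18, 38.6],
    [0.05, 0.024, 0.028, -0.18, 38.6]
  ]
}}

```text
time_s: 4.08
eef_pos: [0.483, 0.2639, 0.1505]
tool_rot: [[0.531, -0.002, 0.847], [-0.847, -0.003, 0.531], [0.002, -1.0, -0.003]]
ft_force: [0.6, -0.2, 0.2]
grip_width: 0.0498
```

```bash
python3 - <<'E'
from h import *
st=robot.read_state();print(st['time_s'],st['eef_pos'],np.round(st['tool_rot'],3).tolist(),st['joint_positions'].round(1))
im=robot.get_image('wrist');c=cam('wrist',st)
for p in proj(c,[(0.4819,.268,.09)]): cv2.circle(im,(int(p[0]),int(p[1])),2,(255,0,0),-1)
save(im,'w3.png')
E
```

```text
4.0833 [0.4830322  0.2639374  0.15048205] [[0.531, -0.002, 0.847], [-0.847, -0.003, 0.531], [0.002, -1.0, -0.003]] [  2.6  28.3 -46.5  92.2  21.7  69.1 -16.4]
```

View pics/w3.png

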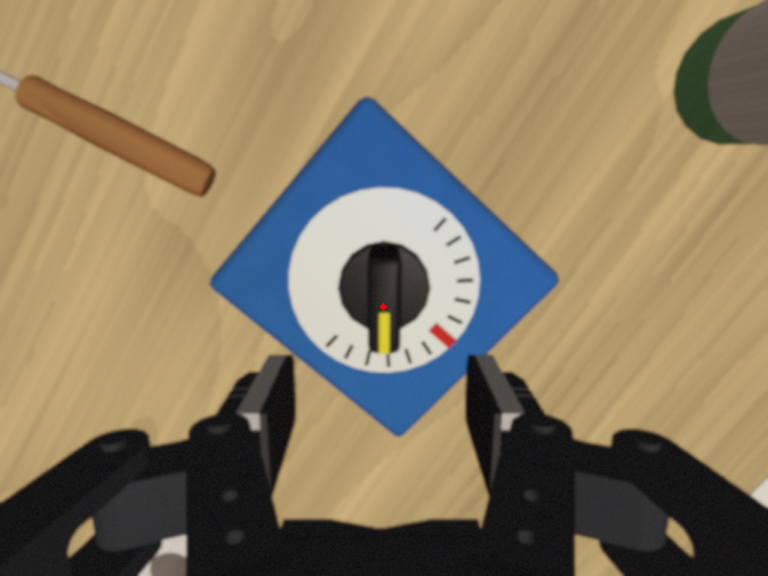

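Emit:
{"op": "servo_tool", "data": {
  "steps": [
    [0.05, -0.001, 0.004, -0.03, 0],
    [0.05, -0.001, 0.004, -0.06, 0],
    [0.05, -0.001, 0.004, -0.08, 0],
    [0.05, -0.001, 0.004, -0.0895, 0],
    [0.05, -0.001, 0.004, -0.0895, 0],
    [0.0, -0.001, 0.004, -0.0895, 0],
    [0.0, -0.001, 0.004, -0.0895, 0],
    [0.0, -0.001, 0.004, -0.0895, 0],
    [0.0, -0.001, 0.004, -0.0895, 0],
    [0.0, -0.001, 0.004, -0.0895, 0]
  ],
  "force": 30
}}

```text
time_s: 4.97
eef_pos: [0.4802, 0.271, 0.0638]
tool_rot: [[0.537, -0.001, 0.844], [-0.844, -0.002, 0.537], [0.002, -1.0, -0.002]]
ft_force: [-5.3, -3.5, 6.8]
grip_width: 0.0132
```

Emit:
{"op": "servo_tool", "data": {
  "steps": [
    [0.0, 0.001, -0.001, 0, 5],
    [0.0, 0.001, -0.001, 0, 10],
    [0.0, 0.001, -0.001, 0, 15],
    [0.0, 0.001, -0.001, 0, 20],
    [0.0, 0.001, -0.001, 0, 25],
    [0.0, 0.001, -0.001, 0, 30],
    [0.0, 0.001, -0.001, 0, 35],
    [0.0, 0.001, -0.001, 0, 40],
    [0.0, 0.001, -0.001, 0, 45],
    [0.0, 0.001, -0.001, 0, 48],
    [0.0, 0.001, -0.001, 0, 48],
    [0.0, 0.001, -0.001, 0, 48]
  ]
}}

```text
time_s: 5.97
eef_pos: [0.4785, 0.2684, 0.0637]
tool_rot: [[0.986, -0.006, 0.165], [-0.165, -0.007, 0.986], [-0.005, -1.0, -0.008]]
ft_force: [-10.3, -6.9, 13.5]
grip_width: 0.0137
```

```bash
python3 - <<'E'
from h import *
st=robot.read_state();x=st['tool_rot'][:,0];print(st['time_s'],st['eef_pos'],np.degrees(np.arctan2(x[1],x[0])))
im=robot.get_image('wrist');save(im,'w4.png')
E
```

```text
5.9667 [0.47846682 0.26840695 0.06374857] -9.495058529635598
```

View pics/w4.png

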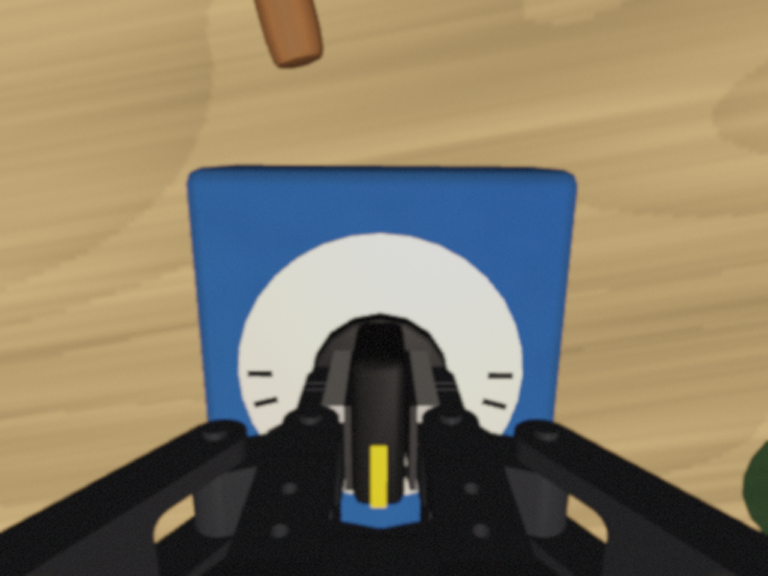

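Emit:
{"op": "servo_tool", "data": {
  "steps": [
    [0.05, 0, 0, 0, 0],
    [0.05, 0, 0, 0, 0],
    [0.05, 0, 0, 0, 0],
    [0.05, 0, 0, 0.03, 0],
    [0.05, 0, 0, 0.07, 0],
    [0.05, 0, 0, 0.11, 0],
    [0.06, 0, -0.01, 0.15, 0],
    [0.085, 0, -0.02, 0.19, -6],
    [0.085, 0, -0.03, 0.22, -12],
    [0.085, 0, -0.04, 0.24, -18],
    [0.085, 0, -0.05, 0.255, -25],
    [0.085, 0, -0.05, 0.255, -25]
  ]
}}

```text
time_s: 7.02
eef_pos: [0.4847, 0.22, 0.3211]
tool_rot: [[0.82, 0.008, 0.572], [-0.572, 0.002, 0.82], [0.006, -1.0, 0.006]]
ft_force: [0.4, 0.6, 0.3]
grip_width: 0.0848
```

```bash
python3 - <<'E'
from h import *
st=robot.read_state();print(st['time_s'],st['eef_pos'],st['joint_positions'].round(1))
im=robot.get_image('wrist');np.save('w5.npy',im);c=cam('wrist',st)
hsv=cv2.cvtColor(im,cv2.COLOR_RGB2HSV).astype(int)
H,S,V=[hsv[...,i] for i in range(3)]
q=proj(c,[(0.482,.268,.06)])[0].astype(int);print(q)
save(im,'w5.png',(max(0,q[0]-70),max(0,q[1]-60),q[0]+70,q[1]+60),5)
box=np.zeros(H.shape,bool);box[max(0,q[1]-50):q[1]+50,max(q[0]-50,0):q[0]+50]=1
def pts(mask,z):
    y,x=np.nonzero(mask&box);return plane(c,np.c_[x,y],z)[:,:2]
disc=((S<90)&(V>130)&box).astype(np.uint8)
cnt=max(cv2.findContours(disc,0,1)[0],key=cv2.contourArea)
W=plane(c,cv2.convexHull(cnt)[:,0],0.05)[:,:2]
A=np.c_[2*W,np.ones(len(W))];sol=np.linalg.lstsq(A,(W**2).sum(1),rcond=None)[0];cc=sol[:2];print('disc',cc,np.sqrt(sol[2]+cc@cc))
a=lambda d:np.degrees(np.arctan2(d[1],d[0]))
r=pts(((H<8)|(H>170))&(S>120)&(V>100),.05);print('red',len(r),a(r.mean(0)-cc))
y=pts((H>20)&(H<35)&(S>140)&(V>120),.09);ev=np.linalg.eigh(np.cov(y.T))[1][:,1];print('yellow',len(y),a(y.mean(0)-cc),a(ev))
E
```

```text
7.0167 [0.48468416 0.21997025 0.32111629] [ 14.   22.  -57.7  78.1  18.7  89.3  13.3]
[283 131]
disc [0.48182465 0.26865333] 0.04720482713544154
red 26 -9.746413421998735
yellow 91 -10.758947800843368 167.79904792735795
```

View pics/w5.png

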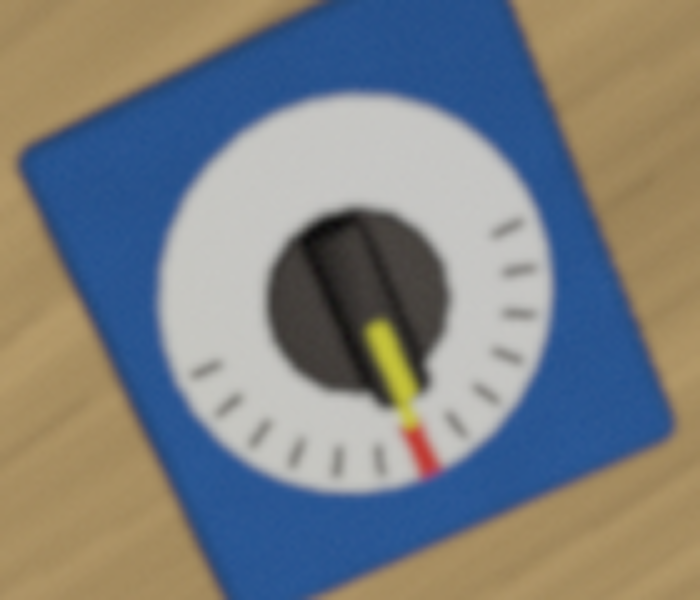

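```bash
python3 - <<'E'
from h import *
st=robot.read_state();im=np.load('w5.npy');c=cam('wrist',st)
big=cv2.resize(im,None,fx=5,fy=5,interpolation=cv2.INTER_CUBIC)
for ang,col in [(-9.7,(0,255,0)),(-12.2,(255,0,255))]:
    a=np.radians(ang);R=np.array([[np.cos(a),-np.sin(a)],[np.sin(a),np.cos(a)]])
    P=np.array([(-.021,-.007),(.021,-.007),(.021,.007),(-.021,.007)])@R.T+[.4818,.2686]
    for z in [.09]:
        p=proj(c,np.c_[P,[z]*4]);p=((p+.5)*5-.5).astype(int)
        cv2.polylines(big,[p.reshape(-1,1,2)],True,col,1)
    L=np.array([(0,0),(.045,0)])@R.T+[.4818,.2686]
    p=proj(c,np.c_[L,[.05]*2]);p=((p+.5)*5-.5).astype(int);cv2.line(big,tuple(p[0].tolist()),tuple(p[1].tolist()),col,1)
q=[283*5,131*5];b=big[q[1]-250:q[1]+250,q[0]-300:q[0]+300]
cv2.imwrite('pics/w5o.png',b[:,:,::-1])
E
```

```text
(no output)
```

View pics/w5o.png

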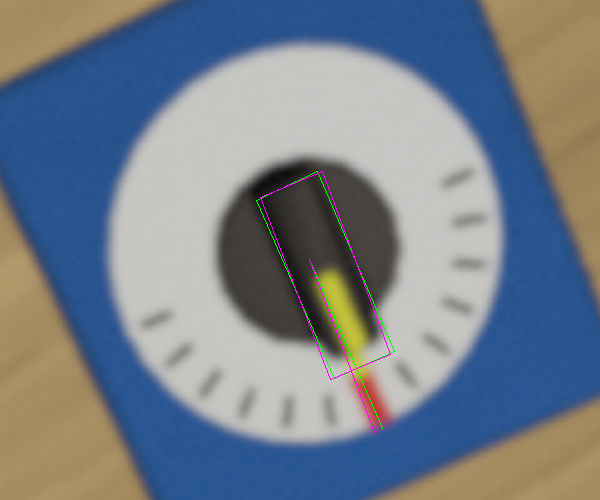

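Emit:
{"op": "servo_tool", "data": {
  "steps": [
    [0.085, -0.01, -0.04, 0.005, 6],
    [0.085, -0.02, -0.08, 0.01, 12],
    [0.085, -0.03, -0.115, 0.015, 18],
    [0.085, -0.04, -0.15, 0.02, 24],
    [0.085, -0.045, -0.185, 0.03, 30],
    [0.085, -0.05, -0.22, 0.03, 35],
    [0.085, -0.05, -0.24, 0.03, 35],
    [0.085, -0.05, -0.24, 0.03, 35],
    [0.085, -0.05, -0.24, 0.03, 35]
  ]
}}

```text
time_s: 7.82
eef_pos: [0.4318, -0.0229, 0.3455]
tool_rot: [[1.0, -0.002, -0.003], [0.003, 0.0, 1.0], [-0.002, -1.0, 0.0]]
ft_force: [0.5, -0.1, -0.4]
grip_width: 0.0852
```

```bash
python3 - <<'E'
from h import *
st=robot.read_state();print(st['time_s'],st['eef_pos'],st['joint_positions'].round(1))
im=robot.get_image('wrist');np.save('w6.npy',im);np.save('w6T.npy',cam('wrist',st)[2]);save(im,'w6.png')
for t in ['checker','lens']:
    for r in robot.trace('wrist',t)[:2]: print(t,r['confidence'],r['uv'],r['region'].sum())
E
```

```text
7.8167 [ 0.43179304 -0.02287794  0.34549761] [ 59.7   7.  -64.8  88.2   6.3  88.9  85.1]
checker 0.66 [259.7, 335.3] 2295
```

View pics/w6.png

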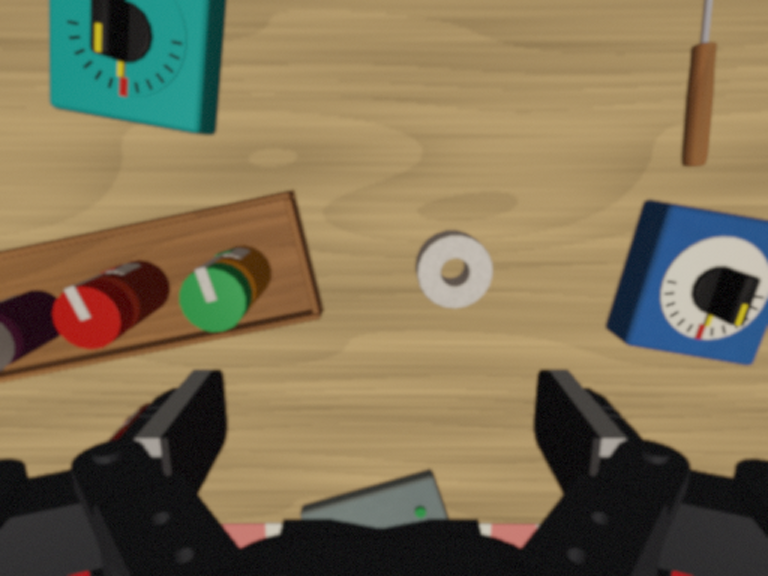

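```bash
python3 - <<'E'
from h import *
im=robot.get_image('scene');np.save('sc.npy',im);save(im,'s6.png',(155,205,245,345),4.2)
im=robot.get_image('side');np.save('sd.npy',im);save(im,'d6.png',(165,80,245,200),5)
im=np.load('w6.npy');save(im,'w6z.png',(190,300,310,352),6)
print(robot.read_state()['time_s'])
E
```

```text
8.0667
```

View pics/s6.png

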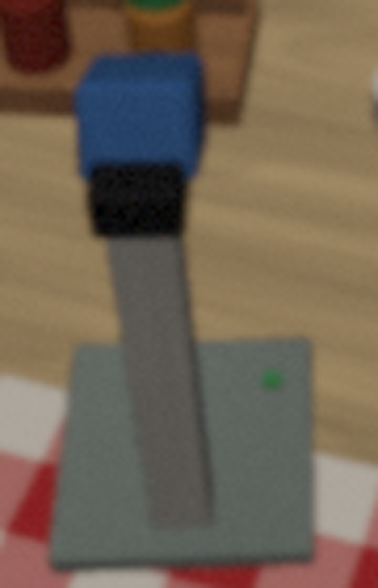

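View pics/d6.png

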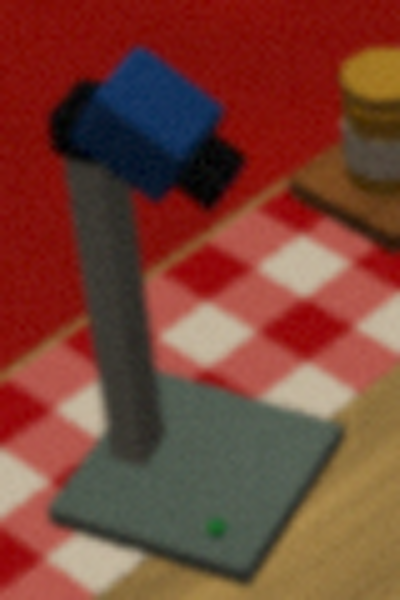

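View pics/w6z.png

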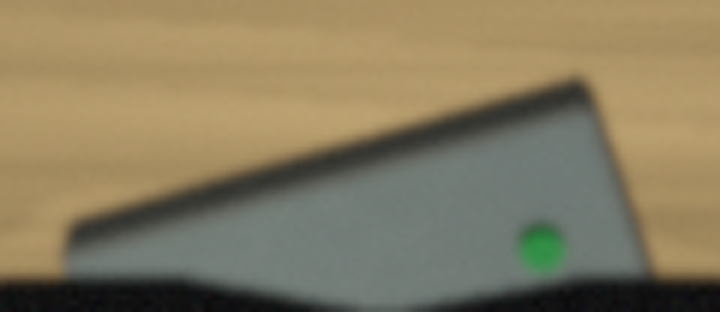

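```bash
cat > fit.py <<'E'
from h import *
from scipy.optimize import least_squares
m=robot.camera_model('wrist');cw=(np.array(m['camera_matrix']),np.array(m['dist']),np.load('w6T.npy'))
cs,cd=cam('scene'),cam('side')
def un(l,s,o): return (np.array(l,float)+.5)/s-.5+np.array(o)
F=lambda fx,sy:(.149+fx*.075,sy*.075,.018)
fm,fp,bm,bp=F(-1,-1),F(-1,1),F(1,-1),F(1,1)
obs=[('sc',cs,un([(75,347),(312,340),(313,555),(53,560)],4.2,(155,205)),[fm,fp,bp,bm]),
('sd',cd,un([(340,432),(248,572),(55,513)],5,(165,80)),[fm,fp,bp]),
('w',cw,un([(72,243),(588,103)],6,(190,300)),[fm,fp])]
def tr(q,P):
    c,s=np.cos(q[2]),np.sin(q[2]);P=np.array(P);return np.c_[q[0]+c*P[:,0]-s*P[:,1],q[1]+s*P[:,0]+c*P[:,1],P[:,2]]
def res(q,o): return np.concatenate([(proj(c,tr(q,P))-uv).ravel() for _,c,uv,P in o])
for o in [obs,obs[:1],obs[1:2],obs[2:]]:
    r=least_squares(res,[.63,-.03,0.2],args=(o,));print([k[0] for k in o],r.x.round(4),np.degrees(r.x[2]).round(2),r.fun.round(1))
for n,c,uv,P in obs: 
    w=plane(c,uv,.018);print(n,w.round(4)[:,:2].tolist())
E
python3 fit.py
```

```text
['sc', 'sd', 'w'] [ 0.6451 -0.0585  0.3114] 17.84 [ 0.3 -1.8  0.9 -1.6  1.2 -1.1 -1.1 -0.4  0.3 -1.4 -1.   0.6 -3.2 -0.6
 -2.6  1.5  1.5 -0.2]
['sc'] [ 0.6483 -0.0583  0.3135] 17.96 [-0.1 -0.8  0.6 -0.7  1.   0.  -1.5  0.9]
['sd'] [ 0.6413 -0.0613  0.3215] 18.42 [ 1.4 -1.2  0.6  0.9 -2.  -0. ]
['w'] [ 0.644  -0.0575  0.3095] 17.73 [-2.2  0.9  2.1 -0.7]
sc [[0.744, -0.1055], [0.6981, 0.035], [0.8388, 0.0797], [0.8814, -0.0583]]
sd [[0.7349, -0.1015], [0.6919, 0.0317], [0.8252, 0.0765]]
w [[0.7357, -0.1029], [0.6929, 0.0332]]
```

Emit:
{"op": "servo_tool", "data": {
  "steps": [
    [0.085, 0.01, -0.005, 0, -7],
    [0.085, 0.02, -0.01, 0, -14],
    [0.085, 0.03, -0.015, 0, -21],
    [0.085, 0.04, -0.02, 0, -28],
    [0.085, 0.05, -0.025, 0, -35],
    [0.085, 0.06, -0.03, 0, -42],
    [0.085, 0.07, -0.035, 0, -49],
    [0.085, 0.08, -0.04, 0, -56],
    [0.085, 0.09, -0.045, 0, -63],
    [0.085, 0.1, -0.05, 0, -70],
    [0.085, 0.11, -0.055, 0, -77],
    [0.085, 0.12, -0.06, 0, -84]
  ]
}}

```text
time_s: 9.07
eef_pos: [0.553, -0.0776, 0.3464]
tool_rot: [[0.111, -0.0, 0.994], [-0.994, 0.001, 0.111], [-0.001, -1.0, -0.0]]
ft_force: [-0.4, 0.2, 0.3]
grip_width: 0.085
```

Emit:
{"op": "servo_tool", "data": {
  "steps": [
    [0.085, 0.01, 0, 0, -7],
    [0.085, 0.02, 0, 0, -14],
    [0.085, 0.02, 0, 0, -21],
    [0.085, 0.02, 0, 0, -28],
    [0.085, 0.02, 0, 0, -35],
    [0.085, 0.02, 0, 0, -42],
    [0.085, 0.02, 0, 0, -49],
    [0.085, 0.02, 0, 0, -56],
    [0.085, 0.02, 0, 0, -63],
    [0.085, 0.02, 0, 0, -70],
    [0.085, 0.02, 0, 0, -75],
    [0.085, 0.02, 0, 0, -75]
  ]
}}

```text
time_s: 10.07
eef_pos: [0.5725, -0.0773, 0.3465]
tool_rot: [[-0.93, -0.0, 0.369], [-0.369, 0.0, -0.93], [0.0, -1.0, -0.0]]
ft_force: [1.3, -0.4, 0.5]
grip_width: 0.0852
```

```bash
python3 - <<'E'
from h import *
st=robot.read_state();print(st['time_s'],st['eef_pos'],st['joint_positions'].round(1),st['tool_rot'].round(3).tolist())
im=robot.get_image('wrist');np.save('w7.npy',im);np.save('w7T.npy',cam('wrist',st)[2]);save(im,'w7.png')
E
```

```text
10.0667 [ 0.57247108 -0.077287    0.34647871] [ 25.9  22.4 -30.8  67.1  11.2  93.4 -70.7] [[-0.93, -0.0, 0.369], [-0.369, 0.0, -0.93], [0.0, -1.0, -0.0]]
```

View pics/w7.png

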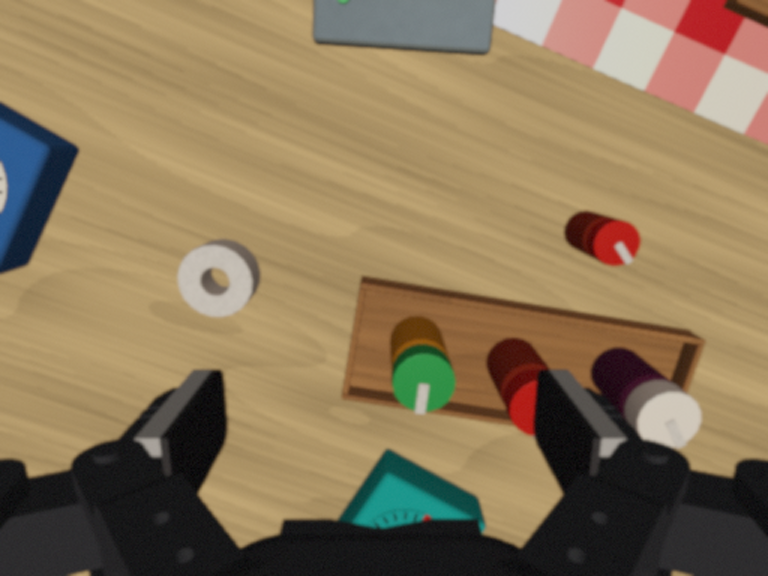

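```bash
python3 - <<'E'
from h import *
save(np.load('w7.npy'),'w7z.png',(200,0,340,45),5.5)
E
```

```text
(no output)
```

View pics/w7z.png

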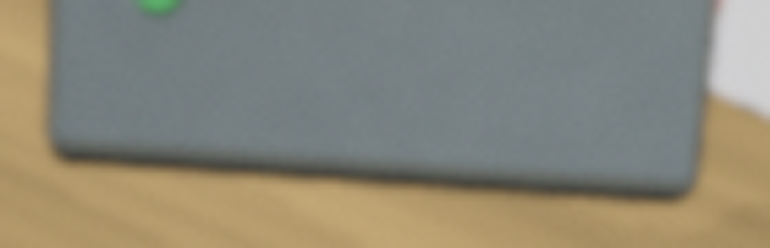

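```bash
cat >> fit.py <<'E'
print('---')
c7=(cw[0],cw[1],np.load('w7T.npy'))
o7=[('w7',c7,un([(55,150),(694,187)],5.5,(200,0)),[fp,fm])]
print(plane(c7,o7[0][2],.018))
for o in [o7,obs+o7,obs[2:]+o7]:
    r=least_squares(res,[.63,-.03,0.2],args=(o,));print([k[0] for k in o],r.x.round(4),np.degrees(r.x[2]).round(2),r.fun.round(1))
E
python3 fit.py|sed -n '/---/,$p'
```

```text
---
[[ 0.694118    0.03122546  0.018     ]
 [ 0.740723   -0.106997    0.018     ]]
['w7'] [ 0.6472 -0.0616  0.3251] 18.63 [-1.6 -0.   1.6  0.2]
['sc', 'sd', 'w', 'w7'] [ 0.6463 -0.0602  0.32  ] 18.34 [-0.3 -1.4  0.3 -1.6  1.2 -1.1 -1.2  0.1  0.2 -1.7 -0.8  0.3 -3.2 -0.6
 -3.1  2.4  0.7  0.  -2.6 -0.1  0.6  0.8]
['w', 'w7'] [ 0.6463 -0.0602  0.3218] 18.44 [-3.1  2.4  0.8 -0.1 -2.7  0.1  0.5  0.7]
```

Emit:
{"op": "servo_tool", "data": {
  "steps": [
    [0.085, -0.016, -0.035, 0, -1],
    [0.085, -0.033, -0.07, 0, -1],
    [0.085, -0.05, -0.105, -0.01, -1],
    [0.085, -0.065, -0.14, -0.03, -1],
    [0.085, -0.08, -0.165, -0.06, -1],
    [0.085, -0.081, -0.1726, -0.1, -1],
    [0.085, -0.081, -0.1726, -0.14, -1],
    [0.085, -0.081, -0.1726, -0.15, -1],
    [0.085, -0.081, -0.1726, -0.15, -1],
    [0.085, -0.081, -0.1726, -0.15, -1]
  ]
}}

```text
time_s: 10.95
eef_pos: [0.4926, -0.2508, 0.198]
tool_rot: [[-0.935, 0.002, 0.354], [-0.354, 0.0, -0.935], [-0.002, -1.0, 0.0]]
ft_force: [0.8, -0.3, -0.1]
grip_width: 0.0848
```

```bash
python3 - <<'E'
from h import *
st=robot.read_state();print(st['time_s'],st['eef_pos'],st['joint_positions'].round(1),st['tool_rot'].round(3).tolist())
im=robot.get_image('wrist');c=cam('wrist',st);np.save('w8.npy',im)
a=np.linspace(0,6.28,40);d=np.radians(-159.4)
P=np.c_[.4914+.026*np.cos(a),-.2499+.026*np.sin(a),0*a+.106];p=proj(c,P).astype(int)
cv2.polylines(im,[p.reshape(-1,1,2)],True,(0,255,0),1)
p=proj(c,[(.4914,-.2499,.106),(.4914+.026*np.cos(d),-.2499+.026*np.sin(d),.106)]).astype(int);cv2.line(im,tuple(p[0].tolist()),tuple(p[1].tolist()),(0,0,255),1)
save(im,'w8.png')
E
```

```text
10.95 [ 0.49261022 -0.2507951   0.19801271] [ 44.8  21.4 -26.4  88.6   9.8  72.2 -52.3] [[-0.935, 0.002, 0.354], [-0.354, 0.0, -0.935], [-0.002, -1.0, 0.0]]
```

View pics/w8.png

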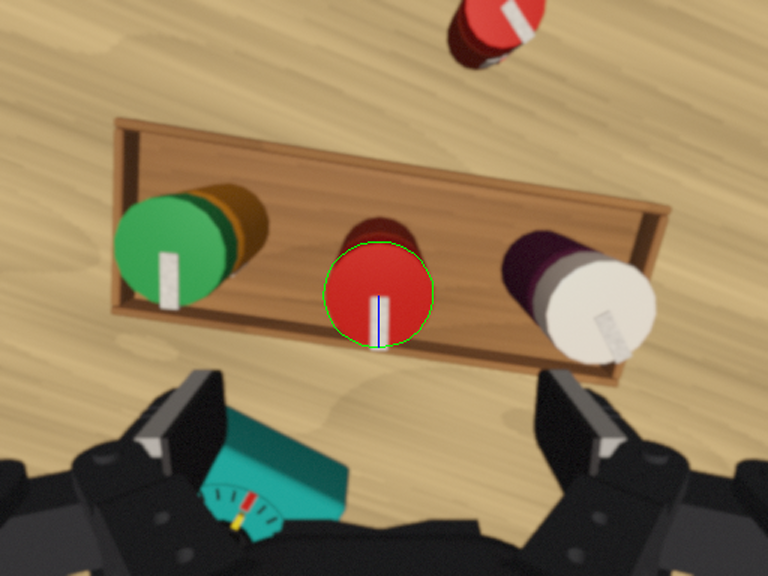

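Emit:
{"op": "servo_tool", "data": {
  "steps": [
    [0.072, -0.001, 0.001, -0.02, 0],
    [0.072, -0.001, 0.001, -0.05, 0],
    [0.072, -0.001, 0.001, -0.08, 0],
    [0.072, -0.001, 0.001, -0.11, 0],
    [0.072, -0.001, 0.001, -0.128, 0],
    [0.072, -0.001, 0.001, -0.128, 0],
    [0.0, -0.001, 0.001, -0.128, 0],
    [0.0, -0.001, 0.001, -0.128, 0],
    [0.0, -0.001, 0.001, -0.128, 0],
    [0.0, -0.001, 0.001, -0.128, 0],
    [0.0, -0.001, 0.001, -0.128, 0]
  ],
  "force": 30
}}

```text
time_s: 11.92
eef_pos: [0.493, -0.2514, 0.0719]
tool_rot: [[-0.936, 0.006, 0.351], [-0.351, -0.002, -0.936], [-0.005, -1.0, 0.004]]
ft_force: [0.5, 1.0, 6.1]
grip_width: 0.0511
```

```bash
python3 - <<'E'
from h import *
st=robot.read_state();print(st['time_s'],st['eef_pos'],st['tool_rot'].round(3).tolist())
im=robot.get_image('wrist');save(im,'w9.png')
E
```

```text
11.9167 [ 0.49301361 -0.25138784  0.07193426] [[-0.936, 0.006, 0.351], [-0.351, -0.002, -0.936], [-0.005, -1.0, 0.004]]
```

View pics/w9.png

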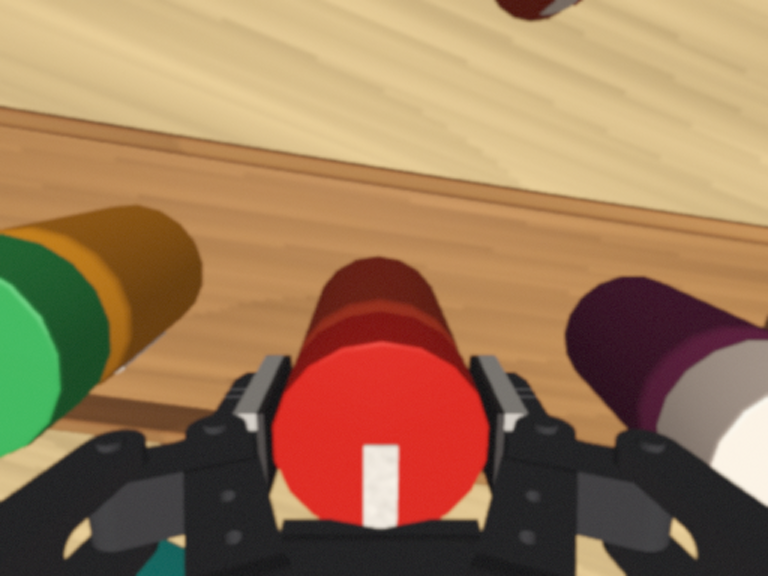

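Emit:
{"op": "servo_tool", "data": {
  "steps": [
    [0.0, 0, 0, 0.003, 0],
    [0.0, 0, 0, 0.007, 0],
    [0.0, 0, 0, 0.007, -4],
    [0.0, 0.005, 0.001, 0.007, -8.5],
    [0.0, 0.012, 0.0025, 0.007, -8.5],
    [0.0, 0.02, 0.004, 0.007, -8.5],
    [0.0, 0.02, 0.004, 0.007, -8.5],
    [0.0, 0.02, 0.004, 0.007, -8.5]
  ]
}}

```text
time_s: 12.63
eef_pos: [0.5108, -0.2463, 0.0757]
tool_rot: [[-0.978, 0.0, 0.21], [-0.21, 0.001, -0.978], [-0.0, -1.0, -0.001]]
ft_force: [-0.4, -0.3, -3.1]
grip_width: 0.0512
```

```bash
python3 - <<'E'
from h import *
st=robot.read_state();print(st['time_s'],st['eef_pos'],st['tool_rot'].round(3).tolist(),st['ft_force'])
im=robot.get_image('wrist');save(im,'w10.png')
E
```

```text
12.6333 [ 0.51078873 -0.2462656   0.0756697 ] [[-0.978, 0.0, 0.21], [-0.21, 0.001, -0.978], [-0.0, -1.0, -0.001]] [-0.35050884 -0.25269355 -3.14999237]
```

View pics/w10.png

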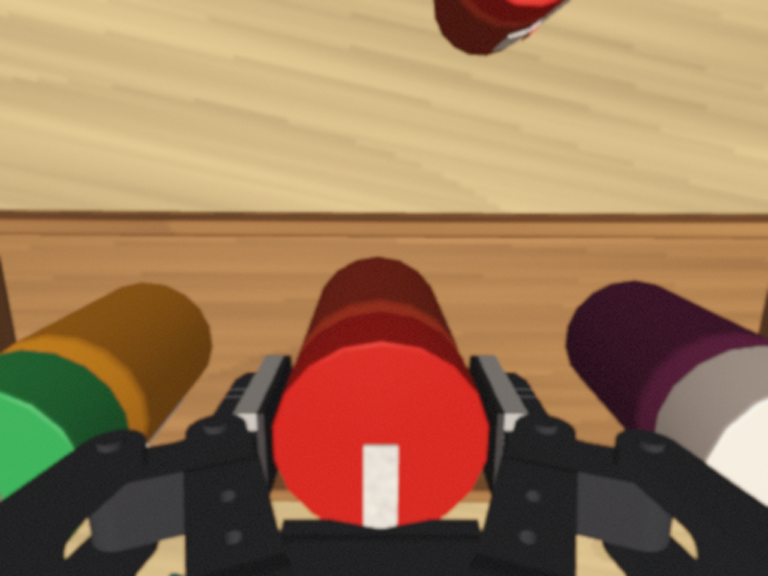

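Emit:
{"op": "servo_tool", "data": {
  "steps": [
    [0.0, 0.003, 0.001, 0.003, 0],
    [0.0, 0.007, 0.0015, 0.003, 0],
    [0.0, 0.011, 0.002, 0.003, 0],
    [0.0, 0.015, 0.003, 0.003, 0],
    [0.0, 0.019, 0.004, 0.003, 0],
    [0.0, 0.023, 0.005, 0.003, 0],
    [0.0, 0.027, 0.0055, 0.003, 0],
    [0.0, 0.031, 0.0065, 0.003, 0],
    [0.0, 0.036, 0.0075, 0.003, 0],
    [0.0, 0.041, 0.0085, 0.003, 0],
    [0.0, 0.041, 0.0085, 0.003, 0],
    [0.0, 0.041, 0.0085, 0.003, 0]
  ]
}}

```text
time_s: 13.68
eef_pos: [0.5523, -0.2381, 0.0788]
tool_rot: [[-0.978, 0.002, 0.208], [-0.208, 0.0, -0.978], [-0.002, -1.0, 0.0]]
ft_force: [-2.4, -0.5, 0.1]
grip_width: 0.0516
```

```bash
python3 - <<'E'
from h import *
st=robot.read_state();print(st['time_s'],st['eef_pos'],st['tool_rot'].round(3).tolist(),st['ft_force'])
im=robot.get_image('wrist');save(im,'w11.png')
im=robot.get_image('side');save(im,'d11.png',(260,100,380,220),4)
E
```

```text
13.6833 [ 0.55228554 -0.23813694  0.07879609] [[-0.978, 0.002, 0.208], [-0.208, 0.0, -0.978], [-0.002, -1.0, 0.0]] [-2.41954782 -0.53271333  0.08121757]
```

View pics/w11.png

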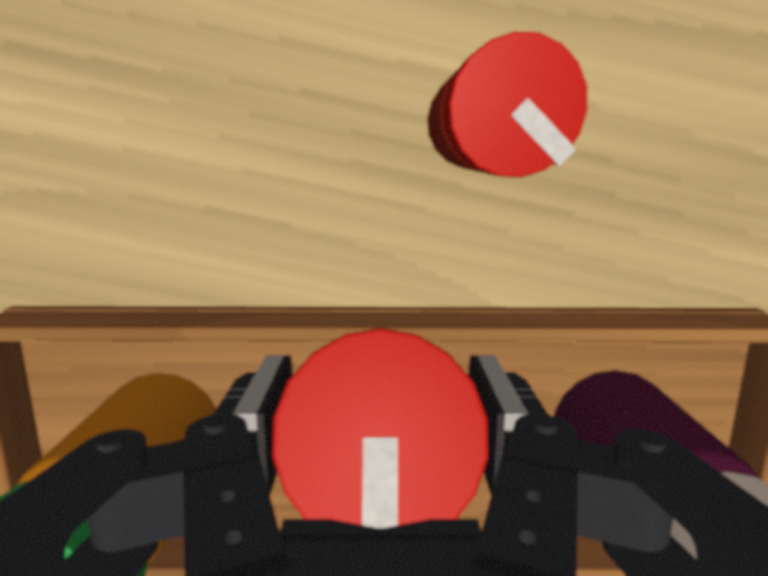

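View pics/d11.png

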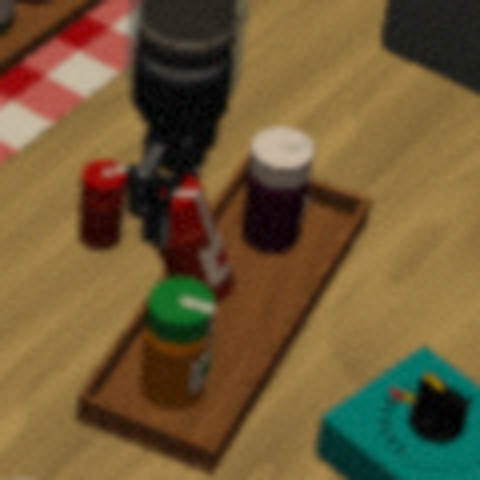

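```bash
cat > tilt.py <<'E'
from h import *
from scipy.optimize import least_squares
m=robot.camera_model('wrist');K,D,T=np.array(m['camera_matrix']),np.array(m['dist']),np.array(m['tool_from_camera'])
ct=(K,D,T)
def model(th,py,x0=0.0,top=-.0341):
    # tool frame: -y up. jar up axis leans toward -x tool (cam side) by th ; label dir e=+x tool rotated
    up=np.array([-np.sin(th),-np.cos(th),0]); lab=np.array([np.cos(th),-np.sin(th),0])
    P=np.array([x0,py,0]); t=py-top
    C=P+t*up
    return C,lab
def rows(q,x0):
    C,lab=model(q[0],q[1],x0); p=proj(ct,[C,C-.026*lab]); return p[:,1]
def px(r): return (r+.5)/1.5-.5
# upright x0 from w10
r=least_squares(lambda q: rows([0,-.023],q[0])-[px(444),px(342)],[0.]);print('x0',r.x,r.fun)
x0=r.x[0]
for x in (x0,0,.0015):
    r=least_squares(lambda q: rows(q,x)-[px(437),px(328)],[.4,-.023]);print(x,np.degrees(r.x[0]),r.x[1],r.fun)
for py in(-.019,-.023,-.027):
    print(py,[ (a,rows([np.radians(a),py],x0).round(1)) for a in (20,25,28,31)],px(437),px(328))
E
python3 tilt.py
```

```text
x0 [0.00184092] [-0.03942805  0.03535896]
0.0018409205438843883 19.05368353900686 -0.028915447950888094 [-0.0033886   0.00337738]
0 23.492065963685107 -0.03405162787624868 [-2.84217094e-12  4.12114787e-12]
0.0015 20.705024207696 -0.03022350265430998 [0. 0.]
-0.019 [(20, array([281.6, 208.9])), (25, array([277.8, 205.9])), (28, array([275.5, 204.4])), (31, array([273.3, 203.1]))] 291.1666666666667 218.5
-0.023 [(20, array([285.3, 212.7])), (25, array([282.6, 210.5])), (28, array([280.9, 209.5])), (31, array([279.2, 208.7]))] 291.1666666666667 218.5
-0.027 [(20, array([289.1, 216.5])), (25, array([287.3, 215.2])), (28, array([286.3, 214.7])), (31, array([285.2, 214.4]))] 291.1666666666667 218.5
```

Emit:
{"op": "servo_tool", "data": {
  "steps": [
    [0.0, 0, 0, 0, 0],
    [0.0, 0, 0, 0, 0],
    [0.0, -0.002, 0, 0.01, 0],
    [0.0, -0.002, 0, 0.03, 0],
    [0.0, -0.002, 0, 0.06, 0],
    [0.0, -0.002, 0, 0.09, 0],
    [0.0, -0.002, 0, 0.1, 0],
    [0.0, -0.002, 0, 0.1, 0],
    [0.0, -0.002, 0, 0.1, 0]
  ],
  "force": 80
}}

```text
time_s: 14.53
eef_pos: [0.5495, -0.2382, 0.1788]
tool_rot: [[-0.978, 0.001, 0.208], [-0.208, -0.0, -0.978], [-0.001, -1.0, 0.0]]
ft_force: [0.1, -0.3, -3.8]
grip_width: 0.0502
```

```bash
cat > ov.py <<'E'
from h import *
def jar(st,th,off=-.0341,py=-.025,x0=.0018):
    """jar frame (R,origin) in world from tool state; th tilt"""
    up=np.array([-np.sin(th),-np.cos(th),0]);lab=np.array([np.cos(th),-np.sin(th),0])
    C=np.array([x0,py,0])+(py-off)*up; O=C-.1*up
    Rt=np.c_[lab,np.cross(up,lab),up];Rw=st['tool_rot']@Rt; return Rw,st['eef_pos']+st['tool_rot']@O
def cyl(R,O,r,z0,z1,n=48):
    a=np.linspace(0,2*np.pi,n);q=[]
    for z in (z0,z1): q.append(np.c_[r*np.cos(a),r*np.sin(a),0*a+z])
    return np.vstack(q)@R.T+O
def draw(big,c,R,O,s,o,col):
    for r,z0,z1 in ((.026,0,.066),(.026,.076,.1)):
        p=proj(c,cyl(R,O,r,z0,z1));p=((p-o+.5)*s-.5).astype(np.float32)
        cv2.polylines(big,[cv2.convexHull(p).astype(int)],True,col,1)
    L=np.array([(.026*np.cos(a),.026*np.sin(a),z) for a,z in((-.69,.019),(.69,.019),(.69,.053),(-.69,.053))])@R.T+O
    p=((proj(c,L)-o+.5)*s-.5).astype(int);cv2.polylines(big,[p],True,col,1)
E
python3 - <<'E'
from ov import *
st=robot.read_state();print(st['time_s'],st['eef_pos'],st['tool_rot'].round(3).tolist(),st['ft_force'],st['grip_width'])
for n in ('side','scene'):
    im=robot.get_image(n);np.save(n+'12.npy',im);c=cam(n)
    R,O=jar(st,np.radians(26));q=proj(c,[O+R@[0,0,.05]])[0].astype(int);o=q-30;s=8
    crop=im[o[1]:o[1]+60,o[0]:o[0]+60]
    b=cv2.resize(crop,None,fx=s,fy=s,interpolation=cv2.INTER_CUBIC);a=b.copy()
    draw(b,c,R,O,s,o,(0,255,0))
    cv2.imwrite(f'pics/{n}12.png',np.hstack([a,b])[:,:,::-1] if 0 else cv2.resize(np.hstack([a,b])[:,:,::-1],(800,400)))
im=robot.get_image('wrist');save(im,'w12.png')
E
```

```text
14.5333 [ 0.54945782 -0.23819745  0.17884156] [[-0.978, 0.001, 0.208], [-0.208, -0.0, -0.978], [-0.001, -1.0, 0.0]] [ 0.10832759 -0.27321454 -3.75815887] 0.05019190147931363
```

View pics/side12.png

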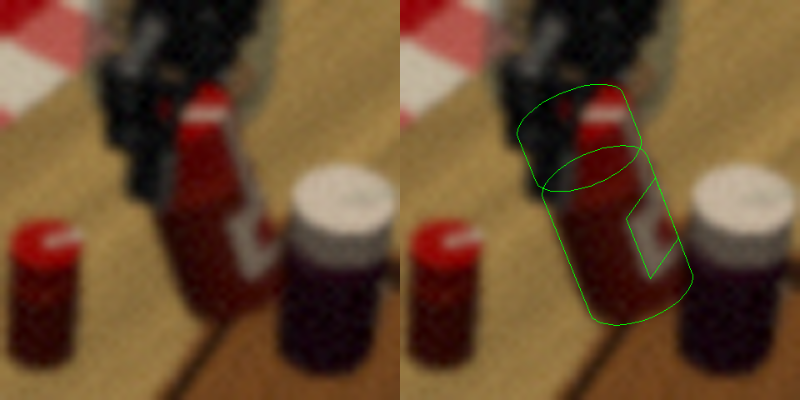

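View pics/scene12.png

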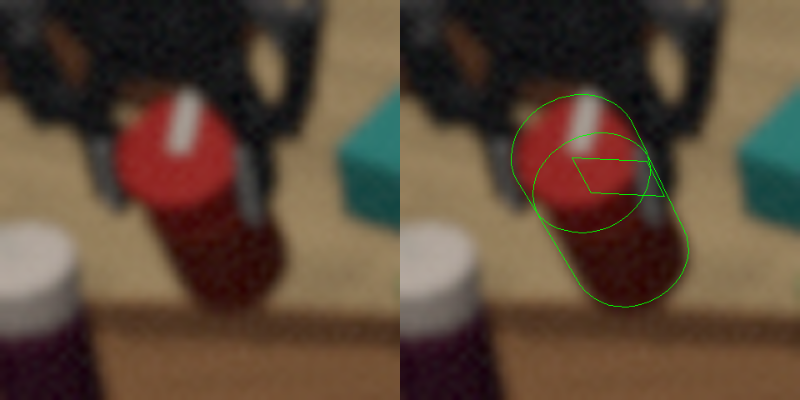

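View pics/w12.png

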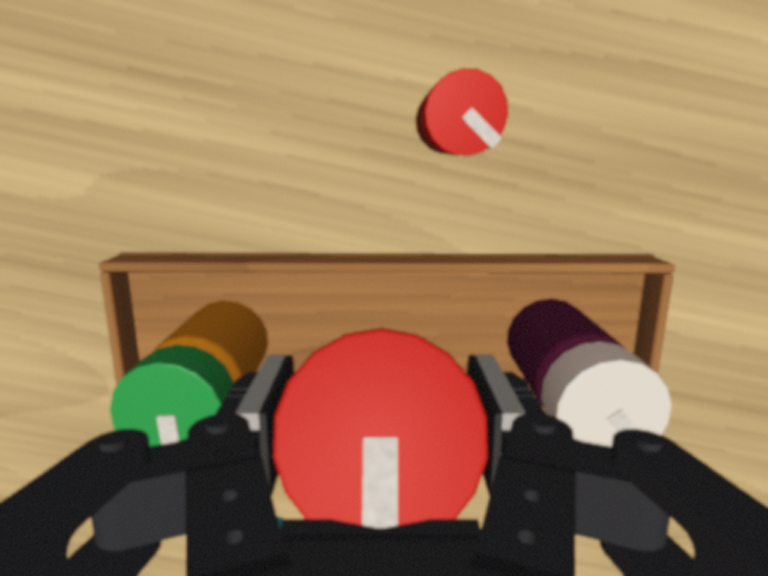

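```bash
cat > fitt.py <<'E'
from ov import *
from scipy.optimize import minimize
def fitcam(im,c,st,excl=None,x0=.0018,s=8,show=None,ths=range(10,48,2)):
    R,O=jar(st,np.radians(28));q=proj(c,[O+R@[0,0,.04]])[0].astype(int);o=q-30
    crop=im[o[1]:o[1]+60,o[0]:o[0]+60].astype(np.float32)
    b=cv2.resize(crop,None,fx=s,fy=s,interpolation=cv2.INTER_LINEAR)
    ratio=np.clip((b[...,1]+b[...,2]*0)/(b[...,0]+1),0,1)
    out=[]
    def cost(th,d):
        R,O=jar(st,np.radians(th),x0=x0)
        A=proj(c,cyl(R,O,.026,0,.066));L=proj(c,cyl(R,O,.026,.06,.1))
        pa=((A-o+d+.5)*s-.5)
        m=np.zeros(ratio.shape,np.uint8);cv2.fillPoly(m,[cv2.convexHull(pa.astype(np.float32)).astype(int)],1)
        band=cv2.dilate(m,np.ones((41,41)))
        pl=((L-o+d+.5)*s-.5);ex=np.zeros_like(m);cv2.fillPoly(ex,[cv2.convexHull(pl.astype(np.float32)).astype(int)],1)
        ex=cv2.dilate(ex,np.ones((49,49)))
        lb=np.array([(.026*np.cos(a),.026*np.sin(a),z) for z in(.015,.057) for a in np.linspace(-.8,.8,7)])@R.T+O
        pb=((proj(c,lb)-o+d+.5)*s-.5)
        if R[:,0]@(c[2][:3,3]-O)>0: cv2.fillPoly(ex,[cv2.convexHull(pb.astype(np.float32)).astype(int)],1)
        if excl is not None: ex[:,excl:]=1
        w=(band>0)&(ex==0)
        inn=w&(m>0);ou=w&(m==0)
        return ratio[inn].mean()-ratio[ou].mean()
    for th in ths:
        best=min((cost(th,np.array([dx,dy])),dx,dy) for dx in np.arange(-3,3.1,.5) for dy in np.arange(-3,3.1,.5))
        out.append((th,)+tuple(np.round(best,4)))
    return out
E
cat > r12.py <<'E'
from fitt import *
st=robot.read_state()
for n in('side','scene'):
    im=np.load(n+'12.npy');print(n)
    for r in fitcam(im,cam(n),st,excl=(280*480//400 if n=='side' else None)): print(r)
E
python3 r12.py
```

```text
side
(10, np.float64(-0.2773), np.float64(3.0), np.float64(-1.5))
(12, np.float64(-0.2975), np.float64(3.0), np.float64(-1.5))
(14, np.float64(-0.3351), np.float64(3.0), np.float64(-1.5))
(16, np.float64(-0.3557), np.float64(3.0), np.float64(-1.5))
(18, np.float64(-0.3668), np.float64(2.5), np.float64(-1.5))
(20, np.float64(-0.376), np.float64(2.0), np.float64(-1.5))
(22, np.float64(-0.382), np.float64(1.5), np.float64(-1.5))
(24, np.float64(-0.3877), np.float64(0.5), np.float64(-1.5))
(26, np.float64(-0.392), np.float64(0.0), np.float64(-1.5))
(28, np.float64(-0.3948), np.float64(-0.5), np.float64(-1.0))
(30, np.float64(-0.3948), np.float64(-1.0), np.float64(-1.0))
(32, np.float64(-0.3933), np.float64(-2.0), np.float64(-1.0))
(34, np.float64(-0.3952), np.float64(-2.5), np.float64(-0.5))
(36, np.float64(-0.3911), np.float64(-3.0), np.float64(-0.5))
(38, np.float64(-0.3874), np.float64(-3.0), np.float64(0.5))
(40, np.float64(-0.375), np.float64(-3.0), np.float64(1.0))
(42, np.float64(-0.3559), np.float64(-3.0), np.float64(1.5))
(44, np.float64(-0.3308), np.float64(-3.0), np.float64(2.
[... 529 characters left out ...]
oat64(-0.5), np.float64(-1.5))
(26, np.float64(-0.3456), np.float64(-1.0), np.float64(-0.5))
(28, np.float64(-0.344), np.float64(-1.0), np.float64(0.0))
(30, np.float64(-0.3429), np.float64(-1.5), np.float64(1.0))
(32, np.float64(-0.3405), np.float64(-2.0), np.float64(2.0))
(34, np.float64(-0.3359), np.float64(-2.0), np.float64(3.0))
(36, np.float64(-0.3159), np.float64(-2.5), np.float64(3.0))
(38, np.float64(-0.2649), np.float64(-3.0), np.float64(3.0))
(40, np.float64(-0.1928), np.float64(-3.0), np.float64(3.0))
(42, np.float64(-0.1086), np.float64(-3.0), np.float64(3.0))
(44, np.float64(-0.0315), np.float64(-2.5), np.float64(3.0))
(46, np.float64(0.0287), np.float64(-2.5), np.float64(3.0))
```

Emit:
{"op": "servo_tool", "data": {
  "steps": [
    [0.0, -0.007, -0.001, -0.03, 0],
    [0.0, -0.007, -0.001, -0.06, 0],
    [0.0, -0.007, -0.001, -0.09, 0],
    [0.0, -0.007, -0.001, -0.1, 0],
    [0.0, -0.007, -0.001, -0.1, 0],
    [0.0, -0.003, 0.0, -0.1, 0],
    [0.0, 0.001, 0.0, -0.1, 0],
    [0.0, 0.004, 0.0, -0.1, 0],
    [0.0, 0.006, 0.001, -0.1, 0],
    [0.0, 0.008, 0.001, -0.1, 0],
    [0.0, 0.008, 0.001, -0.1, 0],
    [0.0, 0.008, 0.001, -0.1, 0]
  ],
  "force": 40
}}

```text
time_s: 15.68
eef_pos: [0.5543, -0.2382, 0.0793]
tool_rot: [[-0.978, -0.006, 0.207], [-0.207, -0.001, -0.978], [0.006, -1.0, -0.0]]
ft_force: [-7.4, -0.6, 2.1]
grip_width: 0.0502
```

Emit:
{"op": "servo_tool", "data": {
  "steps": [
    [0.0, 0.002, 0, 0, 0],
    [0.0, 0.004, 0.0005, 0, 0],
    [0.0, 0.005, 0.001, 0, 0],
    [0.0, 0.005, 0.001, 0, 0],
    [0.0, 0.005, 0.001, 0, 0]
  ],
  "force": 30
}}

```text
time_s: 16.1
eef_pos: [0.5576, -0.2376, 0.0788]
tool_rot: [[-0.978, -0.01, 0.207], [-0.207, -0.001, -0.978], [0.01, -1.0, -0.001]]
ft_force: [-7.9, 0.2, 3.6]
grip_width: 0.0504
```

Emit:
{"op": "servo_tool", "data": {
  "steps": [
    [0.0, 0, 0, 0, 0],
    [0.0, 0, 0, 0, 0],
    [0.0, -0.012, -0.003, 0.01, 0],
    [0.0, -0.012, -0.003, 0.04, 0],
    [0.0, -0.012, -0.003, 0.08, 0],
    [0.0, -0.012, -0.003, 0.1, 0],
    [0.0, -0.012, -0.003, 0.1, 0],
    [0.0, -0.012, -0.003, 0.1, 0]
  ],
  "force": 90
}}

```text
time_s: 16.77
eef_pos: [0.5523, -0.2397, 0.1812]
tool_rot: [[-0.978, 0.006, 0.208], [-0.208, -0.002, -0.978], [-0.005, -1.0, 0.003]]
ft_force: [-0.4, -0.9, -2.7]
grip_width: 0.0503
```

```bash
cat > goal.py <<'E'
from ov import *
V=np.array([.6465,-.06,.205]);yaw=np.radians(18.4)
def goal(th=30,x0=.0014,py=-.025):
    Rt=np.c_[[np.cos(yaw),np.sin(yaw),0],[0,0,-1],[-np.sin(yaw),np.cos(yaw),0]]
    s={'tool_rot':Rt,'eef_pos':np.zeros(3)}
    R,O=jar(s,np.radians(th),x0=x0,py=py); lab=O+R@[.026,0,.036]
    return V-lab
E
python3 - <<'E'
from goal import *
from fitt import fitcam
st=robot.read_state();print(st['time_s'],st['eef_pos'],st['tool_rot'].round(3).tolist(),st['joint_positions'].round(1))
for n in('side','scene'):
    im=robot.get_image(n);np.save(n+'13.npy',im);print(n)
    for r in fitcam(im,cam(n),st,x0=.0014,excl=(336 if n=='side' else None),ths=range(24,40,2)): print(*r)
print(goal(),goal(28),goal(30,py=-.022))
E
```

```text
16.7667 [ 0.5522515  -0.23966113  0.18124702] [[-0.978, 0.006, 0.208], [-0.208, -0.002, -0.978], [-0.005, -1.0, 0.003]] [ 37.9  27.3 -23.6  82.2  11.1  72.4 -64.7]
side
24 -0.4091 1.5 -0.5
26 -0.4132 1.0 -0.5
28 -0.414 0.5 0.0
30 -0.4122 0.0 0.0
32 -0.414 -1.0 0.0
34 -0.4132 -1.5 0.0
36 -0.4147 -2.0 0.5
38 -0.4128 -2.5 0.5
scene
24 -0.353 0.5 -2.5
26 -0.3525 0.0 -1.5
28 -0.349 -0.5 -0.5
30 -0.3432 -0.5 0.0
32 -0.3352 -1.0 1.0
34 -0.3276 -1.0 2.5
36 -0.3185 -1.5 3.0
38 -0.2819 -2.0 3.0
[ 0.59775941 -0.07621384  0.21454479] [ 0.59893225 -0.07582368  0.21626756] [ 0.59918272 -0.07574036  0.21494672]
```

Emit:
{"op": "servo_tool", "data": {
  "steps": [
    [0.0, -0.002, 0.01, 0.02, 7],
    [0.0, -0.004, 0.02, 0.04, 14],
    [0.0, -0.006, 0.03, 0.06, 21],
    [0.0, -0.008, 0.045, 0.07, 28],
    [0.0, -0.01, 0.06, 0.08, 35],
    [0.0, -0.012, 0.07, 0.08, 42],
    [0.0, -0.014, 0.08, 0.08, 49],
    [0.0, -0.016, 0.095, 0.08, 56],
    [0.0, -0.018, 0.11, 0.08, 63],
    [0.0, -0.02, 0.12, 0.08, 70],
    [0.0, -0.022, 0.13, 0.08, 77],
    [0.0, -0.022, 0.14, 0.08, 84]
  ]
}}

```text
time_s: 17.87
eef_pos: [0.5267, -0.0989, 0.2566]
tool_rot: [[0.111, -0.004, 0.994], [-0.994, 0.001, 0.111], [-0.001, -1.0, -0.004]]
ft_force: [0.4, 0.4, -1.3]
grip_width: 0.0502
```

Emit:
{"op": "servo_tool", "data": {
  "steps": [
    [0.0, 0, 0, 0, 7],
    [0.0, 0, 0, 0, 14],
    [0.0, 0, 0, 0, 21],
    [0.0, 0, 0, 0, 28],
    [0.0, 0, 0, 0, 35],
    [0.0, 0, 0, 0, 42],
    [0.0, 0, 0, 0, 49],
    [0.0, 0, 0, 0, 56],
    [0.0, 0, 0, 0, 63],
    [0.0, 0, 0, 0, 70],
    [0.0, 0, 0, 0, 77],
    [0.0, 0, 0, 0, 84]
  ]
}}

```text
time_s: 18.87
eef_pos: [0.5271, -0.0997, 0.2567]
tool_rot: [[1.0, -0.004, -0.006], [0.006, 0.001, 1.0], [-0.004, -1.0, 0.001]]
ft_force: [0.9, -0.3, -2.9]
grip_width: 0.0501
```

Emit:
{"op": "servo_tool", "data": {
  "steps": [
    [0.0, 0, 0, 0, 7],
    [0.0, 0, 0, 0, 14],
    [0.0, 0, 0, 0, 18.5],
    [0.0, 0, 0, 0, 18.5],
    [0.0, 0, 0, 0, 18.5],
    [0.0, 0, 0, 0, 18.5]
  ]
}}

```text
time_s: 19.37
eef_pos: [0.5277, -0.0996, 0.2578]
tool_rot: [[0.949, -0.002, -0.316], [0.316, 0.0, 0.949], [-0.002, -1.0, 0.001]]
ft_force: [-0.2, -0.2, -2.5]
grip_width: 0.0503
```

```bash
python3 - <<'E'
from goal import *
st=robot.read_state();x=st['tool_rot'][:,0];print(st['time_s'],st['eef_pos'],np.degrees(np.arctan2(x[1],x[0])),st['joint_positions'].round(1),st['ft_force'])
print(goal()-st['eef_pos'])
im=robot.get_image('wrist');save(im,'w14.png')
E
```

```text
19.3667 [ 0.52767453 -0.09961056  0.25778979] 18.39930909537087 [ 53.3  28.4 -66.   84.1  25.8  84.2  95.7] [-0.15565809 -0.17521131 -2.4899591 ]
[ 0.07008488  0.02339672 -0.043245  ]
```

View pics/w14.png

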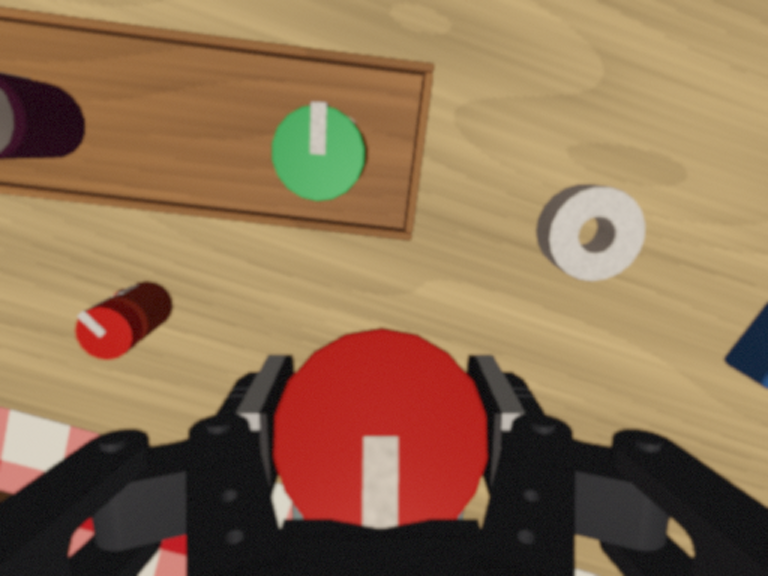

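Emit:
{"op": "servo_tool", "data": {
  "steps": [
    [0.0, 0.008, 0.003, -0.012, 0],
    [0.0, 0.018, 0.006, -0.026, 0],
    [0.0, 0.03, 0.01, -0.036, 0],
    [0.0, 0.042, 0.014, -0.043, 0],
    [0.0, 0.054, 0.018, -0.043, 0],
    [0.0, 0.064, 0.021, -0.043, 0],
    [0.0, 0.07, 0.0234, -0.043, 0],
    [0.0, 0.07, 0.0234, -0.043, 0],
    [0.0, 0.07, 0.0234, -0.043, 0],
    [0.0, 0.07, 0.0234, -0.043, 0]
  ]
}}

```text
time_s: 20.25
eef_pos: [0.5977, -0.0764, 0.2159]
tool_rot: [[0.948, -0.001, -0.317], [0.317, -0.001, 0.948], [-0.001, -1.0, -0.0]]
ft_force: [0.0, 0.3, -2.0]
grip_width: 0.05
```

```bash
cat > chk.py <<'E'
from goal import *
import sys
tag=sys.argv[1]
st=robot.read_state();x=st['tool_rot'][:,0];print(st['time_s'],st['eef_pos'],np.degrees(np.arctan2(x[1],x[0])),st['joint_positions'].round(1),st['ft_force'])
print(goal()-st['eef_pos'])
R,O=jar(st,np.radians(30),x0=.0014)
c_,s_=np.cos(yaw),np.sin(yaw);G=np.array([[c_,-s_,0],[s_,c_,0],[0,0,1]])
Rl=G@np.array([[np.cos(np.pi/6),0,-.5],[0,1,0],[.5,0,np.cos(np.pi/6)]])
Ln=np.array([V[0],V[1],0])+G@[.104,0,.265]
for n in ('side','scene'):
    im=robot.get_image(n);np.save(n+tag+'.npy',im);c=cam(n)
    q=proj(c,[V])[0].astype(int);o=q-np.array([50,45]);s=8
    a=cv2.resize(im[o[1]:o[1]+72,o[0]:o[0]+98],None,fx=s,fy=s,interpolation=cv2.INTER_CUBIC)
    cv2.imwrite(f'pics/{n}{tag}a.png',a[:,:,::-1])
    draw(a,c,R,O,s,o,(0,255,0))
    t=np.linspace(0,6.28,30);C=np.c_[0*t,.02*np.cos(t),.02*np.sin(t)]@Rl.T+Ln
    cv2.polylines(a,[((proj(c,C)-o+.5)*s-.5).astype(int)],True,(255,255,0),1)
    cv2.polylines(a,[((proj(c,[Ln,V])-o+.5)*s-.5).astype(int)],True,(255,0,255),1)
    cv2.imwrite(f'pics/{n}{tag}.png',a[:,:,::-1])
E
python3 chk.py 15
```

```text
20.25 [ 0.5976618  -0.07637757  0.21586207] 18.471094917081086 [ 41.7  36.7 -60.9  77.7  31.7  83.5  90.9] [ 0.0421972   0.33441718 -1.99815041]
[ 9.76047114e-05  1.63737815e-04 -1.31727291e-03]
```

View pics/side15.png

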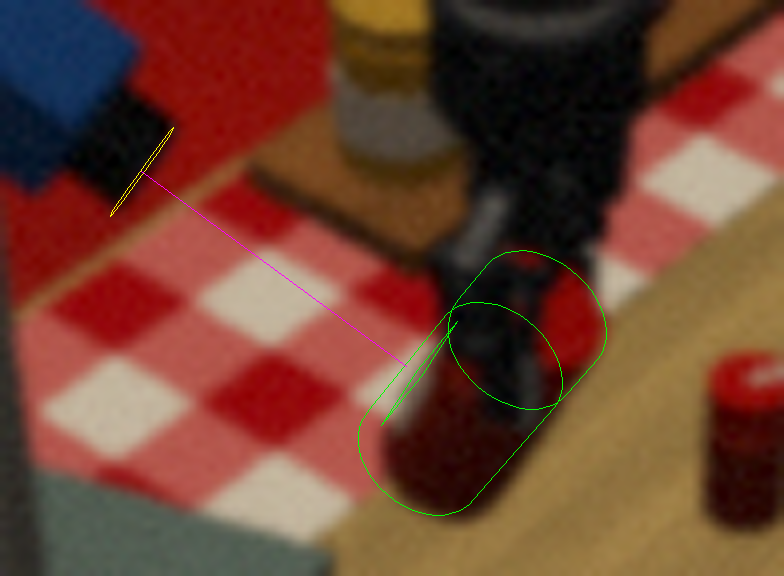

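View pics/side15a.png

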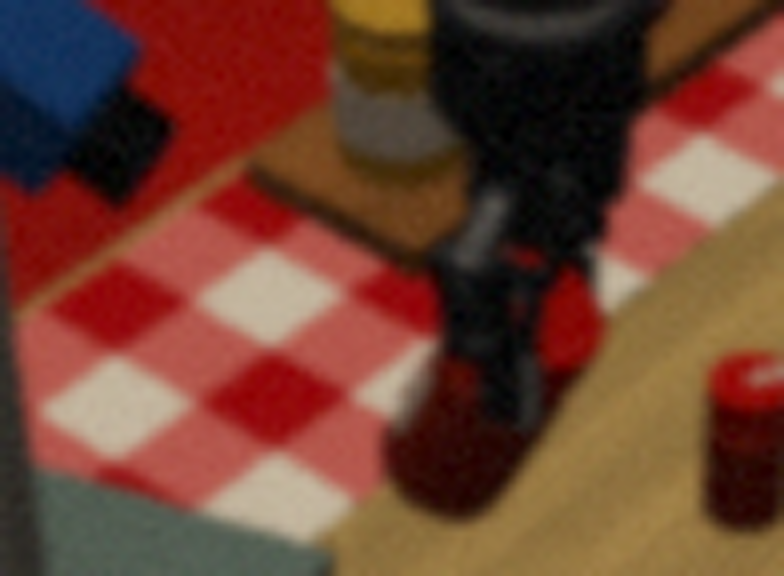

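View pics/scene15.png

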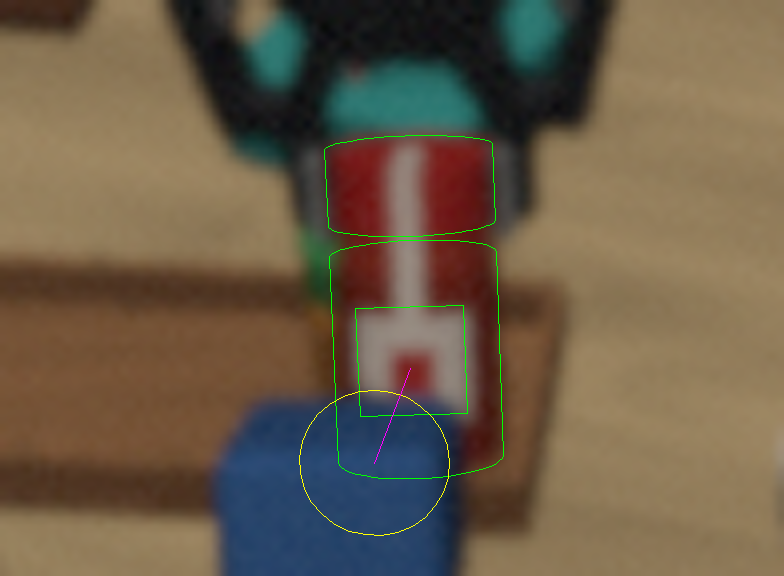

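```bash
sed -e "s/ratio=np.clip.*/ratio=np.clip(b[...,0]\/200,0,1)/" fitt.py > fitt2.py; python3 - <<'E'
from fitt2 import *
st=robot.read_state()
im=np.load('side15.npy')
for r in fitcam(im,cam('side'),st,x0=.0014,ths=range(16,38,2)): print(*r)
E
```

```text
16 -0.453 -3.0 -2.0
18 -0.4568 -2.0 -2.0
20 -0.4581 -1.5 -1.5
22 -0.4608 -0.5 -1.0
24 -0.4586 0.5 -0.5
26 -0.4779 1.0 0.0
28 -0.4764 1.5 0.5
30 -0.4725 2.5 1.0
32 -0.4687 3.0 1.5
34 -0.4523 3.0 2.0
36 -0.4194 3.0 3.0
```

```bash
python3 - <<'E'
from h import *
im=cv2.imread('pics/w11.png')
print([(r,im[r,200].tolist()) for r in range(296,360,3)])
R=np.array([[-.978,.002,.208],[-.208,0,-.978],[-.002,-1,0]]);
m=robot.camera_model('wrist');W=np.eye(4);W[:3,:3]=R;W[:3,3]=[.5523,-.2381,.0788]
c=(np.array(m['camera_matrix']),np.array(m['dist']),W@np.array(m['tool_from_camera']))
n=np.array([.979,.204])
for r in (308,327,328,341,343):
    p=plane(c,[((190+.5)/1.5-.5,(r+.5)/1.5-.5)],.03)[0]; p2=plane(c,[((570+.5)/1.5-.5,(r+.5)/1.5-.5)],.03)[0]
    print(r,p,(p[:2]-[.5523,-.2381])@n,(p2[:2]-[.5523,-.2381])@n)
E
```

```text
[(296, [110, 159, 184]), (299, [110, 158, 183]), (302, [114, 161, 187]), (305, [94, 139, 165]), (308, [43, 69, 104]), (311, [45, 79, 118]), (314, [33, 56, 86]), (317, [32, 55, 86]), (320, [28, 55, 87]), (323, [35, 59, 91]), (326, [39, 70, 107]), (329, [57, 100, 151]), (332, [67, 112, 159]), (335, [68, 113, 159]), (338, [61, 106, 153]), (341, [65, 109, 155]), (344, [69, 115, 161]), (347, [69, 115, 161]), (350, [68, 114, 161]), (353, [71, 118, 165]), (356, [73, 120, 168]), (359, [74, 121, 168])]
308 [ 0.54406123 -0.16505183  0.03      ] 0.006836069780356301 0.007575458132402889
327 [ 0.53626599 -0.16595845  0.03      ] -0.0009804233267292101 -0.00024269215577643721
328 [ 0.53585141 -0.16600678  0.03      ] -0.0013961566633546186 -0.0006585198582425505
341 [ 0.53042222 -0.16664079  0.03      ] -0.006840671731944486 -0.006104328380377209
343 [ 0.52958038 -0.16673927  0.03      ] -0.007684920020787908 -0.0069487867921339186
```

```bash
python3 - <<'E'
import cv2
im=cv2.imread('pics/w11.png')[290:360,100:300];cv2.imwrite('pics/w11z.png',cv2.resize(im,None,fx=3.5,fy=3.5))
E
```

```text
(no output)
```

View pics/w11z.png

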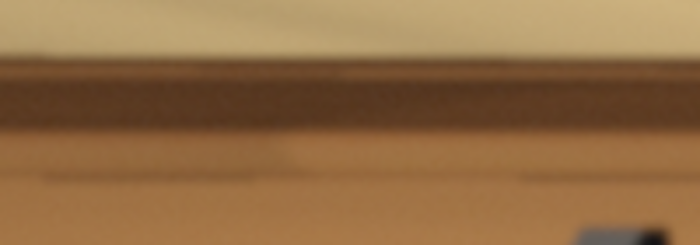

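Emit:
{"op": "servo_tool", "data": {
  "steps": [
    [0.0, -0.012, -0.004, 0.005, 0],
    [0.0, -0.03, -0.01, 0.015, -4],
    [0.0, -0.05, -0.017, 0.03, -11],
    [0.0, -0.07, -0.0234, 0.043, -18],
    [0.0, -0.07, -0.0234, 0.043, -25],
    [0.0, -0.07, -0.0234, 0.043, -32],
    [0.0, -0.07, -0.0234, 0.043, -39],
    [0.0, -0.07, -0.0234, 0.043, -46],
    [0.0, -0.07, -0.0234, 0.043, -53],
    [0.0, -0.07, -0.0234, 0.043, -60],
    [0.0, -0.07, -0.0234, 0.043, -67],
    [0.0, -0.07, -0.0234, 0.043, -74]
  ]
}}

```text
time_s: 21.35
eef_pos: [0.5276, -0.0995, 0.259]
tool_rot: [[0.561, 0.0, 0.828], [-0.828, -0.0, 0.561], [0.0, -1.0, -0.0]]
ft_force: [-0.4, 0.0, -2.5]
grip_width: 0.0503
```

Emit:
{"op": "servo_tool", "data": {
  "steps": [
    [0.0, 0, 0, 0, -7],
    [0.0, 0, 0, 0, -14],
    [0.0, 0, 0, 0, -21],
    [0.0, 0, 0, 0, -28],
    [0.0, 0, -0.01, 0, -35],
    [0.0, 0.0, -0.02, 0, -42],
    [0.0, 0.002, -0.035, 0, -49],
    [0.0, 0.004, -0.05, 0, -56],
    [0.0, 0.006, -0.065, 0, -63],
    [0.0, 0.008, -0.08, 0, -70],
    [0.0, 0.01, -0.095, 0, -77],
    [0.0, 0.012, -0.11, 0, -84]
  ]
}}

```text
time_s: 22.35
eef_pos: [0.5398, -0.2101, 0.259]
tool_rot: [[-0.764, 0.0, 0.645], [-0.645, -0.0, -0.764], [-0.0, -1.0, 0.0]]
ft_force: [0.6, 0.8, -2.1]
grip_width: 0.0502
```

Emit:
{"op": "servo_tool", "data": {
  "steps": [
    [0.0, 0.002, -0.012, 0, -7],
    [0.0, 0.004, -0.024, 0, -14],
    [0.0, 0.005, -0.03, 0, -21],
    [0.0, 0.005, -0.03, 0, -28.5],
    [0.0, 0.005, -0.03, -0.02, -28.5],
    [0.0, 0.005, -0.03, -0.04, -28.5],
    [0.0, 0.005, -0.03, -0.04, -28.5],
    [0.0, 0.005, -0.03, -0.04, -28.5]
  ]
}}

```text
time_s: 23.02
eef_pos: [0.5439, -0.2392, 0.2179]
tool_rot: [[-0.978, -0.003, 0.208], [-0.208, 0.001, -0.978], [0.003, -1.0, -0.002]]
ft_force: [0.4, -0.3, -1.7]
grip_width: 0.0503
```

```bash
python3 - <<'E'
from h import *
st=robot.read_state();x=st['tool_rot'][:,0];print(st['time_s'],st['eef_pos'],np.degrees(np.arctan2(x[1],x[0])),st['joint_positions'].round(1),st['ft_force'])
im=robot.get_image('wrist');save(im,'w16.png')
E
```

```text
23.0167 [ 0.54388373 -0.2392262   0.21786156] -168.00247001343254 [ 38.2  25.5 -23.7  79.6  10.2  77.2 -63.8] [ 0.37829948 -0.26890099 -1.69977682]
```

View pics/w16.png

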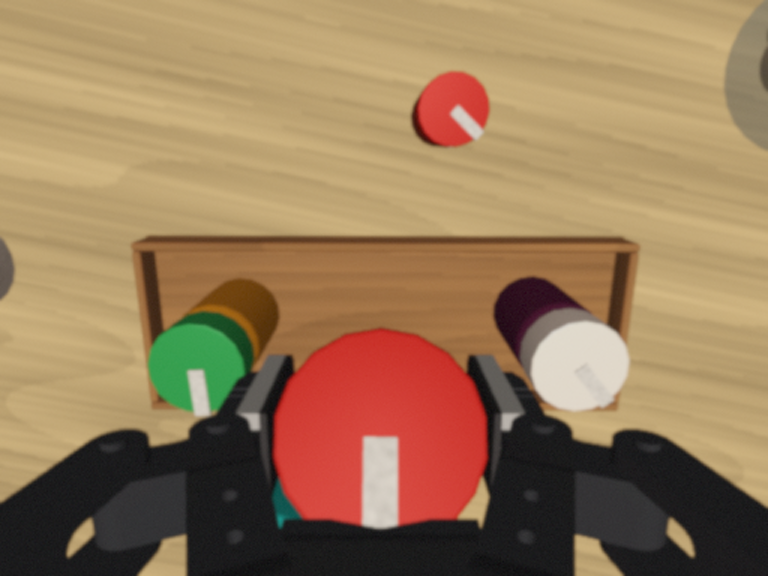

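Emit:
{"op": "servo_tool", "data": {
  "steps": [
    [0.0, 0, 0, -0.03, 0],
    [0.0, 0, 0, -0.07, 0],
    [0.0, 0, 0, -0.11, 0],
    [0.0, 0, 0, -0.135, 0],
    [0.0, 0, 0, -0.139, 0],
    [0.0, 0.003, 0.001, -0.139, 0],
    [0.0, 0.006, 0.001, -0.139, 0],
    [0.0, 0.008, 0.0015, -0.139, 0],
    [0.0, 0.008, 0.0015, -0.139, 0]
  ]
}}

```text
time_s: 23.82
eef_pos: [0.5556, -0.2387, 0.0829]
tool_rot: [[-0.978, 0.005, 0.208], [-0.208, -0.002, -0.978], [-0.004, -1.0, 0.003]]
ft_force: [-0.7, -0.1, -2.4]
grip_width: 0.0502
```

Emit:
{"op": "servo_tool", "data": {
  "steps": [
    [0.0, 0.002, 0, 0, 0],
    [0.0, 0.003, 0.0005, 0, 0],
    [0.0, 0.003, 0.0005, 0, 0]
  ]
}}

```text
time_s: 24.07
eef_pos: [0.556, -0.2384, 0.0809]
tool_rot: [[-0.978, -0.0, 0.207], [-0.207, -0.002, -0.978], [0.0, -1.0, 0.002]]
ft_force: [-3.6, -1.0, 0.4]
grip_width: 0.0501
```

Emit:
{"op": "servo_tool", "data": {
  "steps": [
    [0.0, 0.0, 0.0, -0.001, 0],
    [0.0, 0.002, 0.0, -0.002, 0],
    [0.0, 0.004, 0.001, -0.002, 0],
    [0.0, 0.006, 0.001, -0.002, 0],
    [0.0, 0.008, 0.0015, -0.002, 0],
    [0.0, 0.01, 0.002, -0.002, 0],
    [0.0, 0.01, 0.002, -0.002, 0],
    [0.0, 0.01, 0.002, -0.002, 0]
  ],
  "force": 30
}}

```text
time_s: 24.73
eef_pos: [0.5622, -0.237, 0.0768]
tool_rot: [[-0.978, -0.008, 0.206], [-0.206, -0.001, -0.978], [0.008, -1.0, -0.0]]
ft_force: [-7.0, -1.7, 2.6]
grip_width: 0.0499
```

Emit:
{"op": "servo_tool", "data": {
  "steps": [
    [0.0, 0, 0, 0, 0],
    [0.0, 0, 0, 0, 0],
    [0.0, -0.006, -0.001, 0.002, 0],
    [0.0, -0.012, -0.002, 0.002, 0],
    [0.0, -0.012, -0.002, 0.002, 0],
    [0.0, -0.012, -0.002, 0.002, 0],
    [0.0, -0.012, -0.002, 0.002, 0]
  ],
  "force": 90
}}

```text
time_s: 25.32
eef_pos: [0.555, -0.2368, 0.0799]
tool_rot: [[-0.978, 0.002, 0.209], [-0.209, 0.001, -0.978], [-0.002, -1.0, -0.0]]
ft_force: [-0.5, -0.5, -1.9]
grip_width: 0.0499
```

Emit:
{"op": "servo_tool", "data": {
  "steps": [
    [0.0, 0.002, 0, 0, 0],
    [0.0, 0.004, 0.001, 0, 0],
    [0.0, 0.004, 0.001, 0, 0]
  ]
}}

```text
time_s: 25.57
eef_pos: [0.5592, -0.2357, 0.0799]
tool_rot: [[-0.978, 0.001, 0.209], [-0.209, 0.001, -0.978], [-0.001, -1.0, -0.0]]
ft_force: [0.6, -0.1, -1.7]
grip_width: 0.0502
```

Emit:
{"op": "servo_tool", "data": {
  "steps": [
    [0.0, 0.001, 0, 0, 0],
    [0.0, 0.001, 0, 0, 0]
  ]
}}

```text
time_s: 25.73
eef_pos: [0.5595, -0.2362, 0.0797]
tool_rot: [[-0.978, 0.0, 0.208], [-0.208, 0.0, -0.978], [-0.0, -1.0, -0.0]]
ft_force: [-0.4, 0.5, -2.3]
grip_width: 0.0503
```

Emit:
{"op": "servo_tool", "data": {
  "steps": [
    [0.0, 0.001, 0, 0, 0],
    [0.0, 0.001, 0, 0, 0]
  ]
}}

```text
time_s: 25.9
eef_pos: [0.5599, -0.2364, 0.0796]
tool_rot: [[-0.978, -0.001, 0.208], [-0.208, 0.0, -0.978], [0.001, -1.0, -0.0]]
ft_force: [-0.1, 0.1, -2.8]
grip_width: 0.0499
```

Emit:
{"op": "servo_tool", "data": {
  "steps": [
    [0.0, 0.001, 0, 0, 0],
    [0.0, 0.0015, 0, 0, 0],
    [0.0, 0.0015, 0, 0, 0]
  ]
}}

```text
time_s: 26.15
eef_pos: [0.5608, -0.2364, 0.0795]
tool_rot: [[-0.978, -0.002, 0.208], [-0.208, 0.0, -0.978], [0.002, -1.0, -0.001]]
ft_force: [-3.0, -0.2, -1.2]
grip_width: 0.05
```

Emit:
{"op": "servo_tool", "data": {
  "steps": [
    [0.0, -0.006, -0.001, 0.0, 0],
    [0.0, -0.012, -0.002, 0.01, 0],
    [0.0, -0.012, -0.002, 0.04, 0],
    [0.0, -0.012, -0.002, 0.08, 0],
    [0.0, -0.012, -0.002, 0.12, 0],
    [0.0, -0.014, 0.01, 0.16, 7],
    [0.0, -0.016, 0.025, 0.18, 14],
    [0.0, -0.018, 0.04, 0.18, 21],
    [0.0, -0.02, 0.055, 0.18, 28],
    [0.0, -0.022, 0.07, 0.18, 35],
    [0.0, -0.024, 0.085, 0.18, 42],
    [0.0, -0.026, 0.1, 0.18, 49]
  ]
}}

```text
time_s: 27.15
eef_pos: [0.5354, -0.136, 0.261]
tool_rot: [[-0.48, 0.002, 0.877], [-0.877, -0.001, -0.48], [0.0, -1.0, 0.002]]
ft_force: [-0.5, 0.6, -2.3]
grip_width: 0.05
```

Emit:
{"op": "servo_tool", "data": {
  "steps": [
    [0.0, -0.002, 0.01, 0, 7],
    [0.0, -0.004, 0.02, 0, 14],
    [0.0, -0.006, 0.03, 0, 21],
    [0.0, -0.006, 0.037, 0, 28],
    [0.0, -0.006, 0.037, 0, 35],
    [0.0, -0.006, 0.037, 0, 42],
    [0.0, -0.006, 0.037, 0, 49],
    [0.0, -0.006, 0.037, 0, 56],
    [0.0, -0.006, 0.037, 0, 63],
    [0.0, -0.006, 0.037, 0, 70],
    [0.0, -0.006, 0.037, 0, 77],
    [0.0, -0.006, 0.037, 0, 84]
  ]
}}

```text
time_s: 28.15
eef_pos: [0.5294, -0.0999, 0.2608]
tool_rot: [[0.822, 0.001, 0.569], [-0.569, -0.001, 0.822], [0.002, -1.0, -0.0]]
ft_force: [0.7, 0.2, -2.0]
grip_width: 0.05
```

Emit:
{"op": "servo_tool", "data": {
  "steps": [
    [0.0, 0, 0, 0, 7],
    [0.0, 0, 0, 0, 14],
    [0.0, 0, 0, 0, 21],
    [0.0, 0, 0, 0, 28],
    [0.0, 0, 0, 0, 35],
    [0.0, 0, 0, 0, 42],
    [0.0, 0, 0, 0, 49],
    [0.0, 0, 0, 0, 53.5],
    [0.0, 0, 0, 0, 53.5],
    [0.0, 0, 0, 0, 53.5]
  ]
}}

```text
time_s: 28.98
eef_pos: [0.5295, -0.0999, 0.2603]
tool_rot: [[0.949, 0.001, -0.315], [0.315, -0.001, 0.949], [0.0, -1.0, -0.001]]
ft_force: [-0.8, 0.1, -2.3]
grip_width: 0.0504
```

```bash
python3 - <<'E'
from goal import *
st=robot.read_state();x=st['tool_rot'][:,0];print(st['time_s'],st['eef_pos'],np.degrees(np.arctan2(x[1],x[0])),st['joint_positions'].round(1),st['ft_force'])
print(goal()-st['eef_pos'])
im=robot.get_image('wrist');save(im,'w17.png')
E
```

```text
28.9833 [ 0.52948964 -0.09991126  0.26033943] 18.33971182279084 [ 52.9  28.1 -65.4  83.7  25.6  84.3  95.9] [-0.77224943  0.09908431 -2.3390001 ]
[ 0.06826977  0.02369742 -0.04579463]
```

View pics/w17.png

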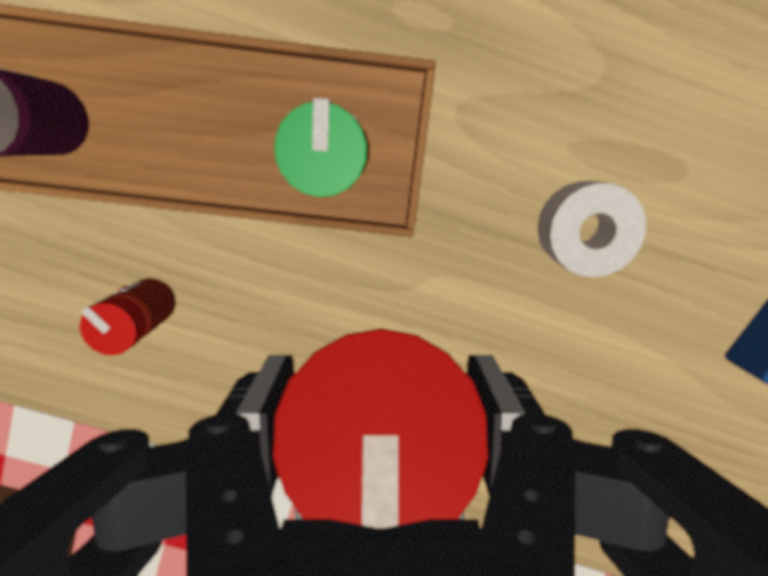

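Emit:
{"op": "servo_tool", "data": {
  "steps": [
    [0.0, 0.008, 0.003, -0.012, 0],
    [0.0, 0.018, 0.006, -0.026, 0],
    [0.0, 0.03, 0.01, -0.038, 0],
    [0.0, 0.042, 0.014, -0.0455, 0],
    [0.0, 0.054, 0.018, -0.0455, 0],
    [0.0, 0.062, 0.021, -0.0455, 0],
    [0.0, 0.068, 0.0237, -0.0455, 0],
    [0.0, 0.068, 0.0237, -0.0455, 0],
    [0.0, 0.068, 0.0237, -0.0455, 0],
    [0.0, 0.068, 0.0237, -0.0455, 0]
  ]
}}

```text
time_s: 29.87
eef_pos: [0.5973, -0.076, 0.2147]
tool_rot: [[0.948, -0.0, -0.317], [0.317, -0.001, 0.948], [-0.0, -1.0, -0.001]]
ft_force: [-0.9, -0.4, -2.3]
grip_width: 0.0503
```

```bash
python3 chk.py 18; python3 - <<'E'
from fitt2 import *
st=robot.read_state()
im=np.load('side18.npy')
for r in fitcam(im,cam('side'),st,x0=.0014,ths=range(20,40,2)): print(*r)
E
```

```text
29.8667 [ 0.5973198  -0.07601442  0.2146849 ] 18.47623887409461 [ 41.5  36.5 -60.4  77.9  31.4  83.2  91.1] [-0.87488516 -0.44779713 -2.2798736 ]
[ 0.00043961 -0.00019942 -0.00014011]
20 -0.4498 -3.0 -2.5
22 -0.4517 -2.0 -2.0
24 -0.4506 -1.0 -1.5
26 -0.474 -0.5 -1.5
28 -0.4716 0.0 -0.5
30 -0.4706 1.0 -0.5
32 -0.4688 1.5 0.5
34 -0.4646 2.5 1.0
36 -0.4613 3.0 1.5
38 -0.4465 3.0 2.0
```

View pics/side18.png

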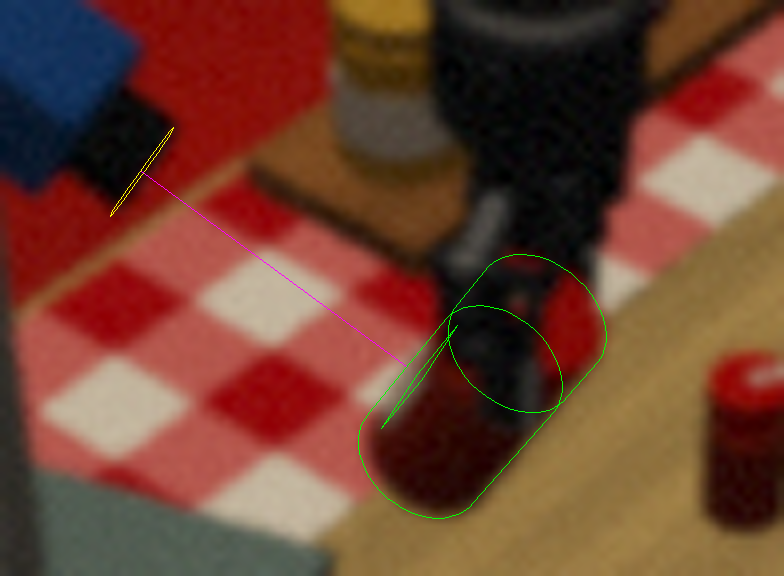

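View pics/scene18.png

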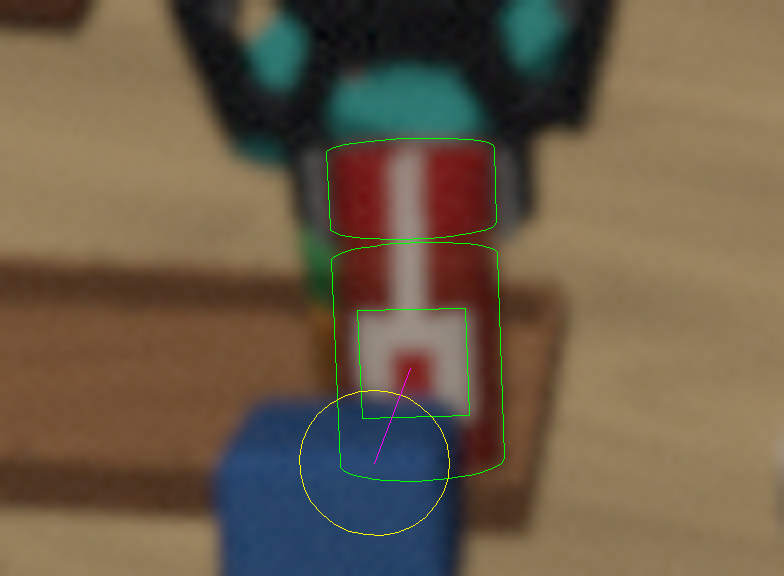

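View pics/scene18a.png

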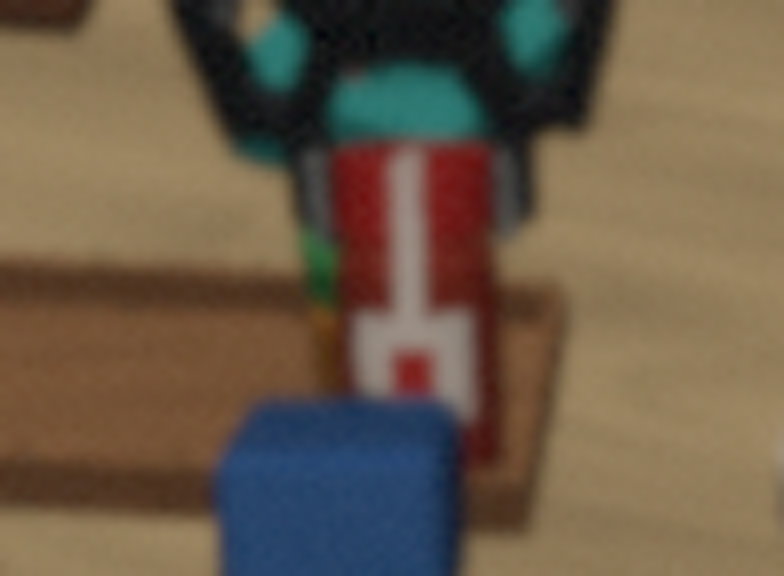

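Emit:
{"op": "servo_tool", "data": {
  "steps": [
    [0.0, 0, 0, 0, 0],
    [0.0, 0, 0, 0, 0],
    [0.0, 0, 0, 0, 0],
    [0.0, 0, 0, 0, 0],
    [0.0, 0, 0, 0, 0],
    [0.0, 0, 0, 0, 0]
  ]
}}

```text
time_s: 30.47
eef_pos: [0.5976, -0.0758, 0.2143]
tool_rot: [[0.948, 0.0, -0.317], [0.317, 0.0, 0.948], [0.0, -1.0, 0.0]]
ft_force: [-0.7, -0.5, -2.2]
grip_width: 0.0499
```

```bash
python3 - <<'E'
from goal import *
st=robot.read_state();print(st['time_s'],goal()-st['eef_pos'],np.abs(st['dq']).max(),st['grip_width'])
a=robot.get_image('side');d=np.abs(a.astype(int)-np.load('side18.npy').astype(int)).max(2);print((d>60).sum())
save(a,'side19.png')
E
```

```text
30.4667 [ 0.00011845 -0.00044158  0.0002293 ] 0.13606193013425907 0.04989779610082956
0
```

View pics/side19.png

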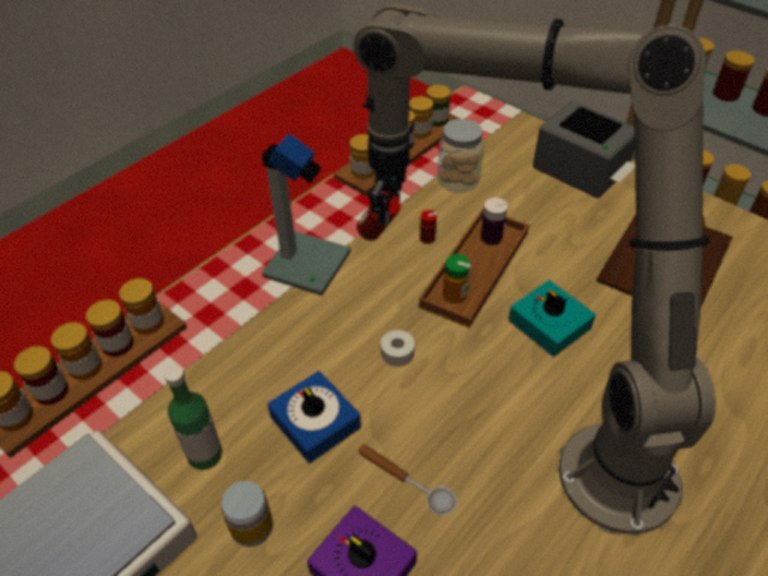

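The view shows the jar held before the lens at (375,220). The dial pointer is at the red mark (305,395), the other goods are in place, and nothing is moving.

```bash
python3 -c "
from station import robot
print(robot.hand_in())"
```

```text
the job is handed in; nothing more can be done
None
```

I set the dial to zero, then took the red-lidded jar out of the tray by its lid. The tool can only point straight down, so I leaned the jar about 30° in the grip by pushing it against the tray wall. I turned it to face the checker, held it before the lens and handed the job in at about 30.5 s.

**Last checks**
- **Dial:** by the close-up the pointer was 1–2.5° off zero. The fingers had released it within about 0.3° of zero.
- **Position:** the tool stood within 0.5 mm of the target I worked out. In the scene picture the label's red square lay within about half a pixel of where it should be. My measurement of where the checker stands is good to about 2–3 mm.
- **Lean:** the first tilt came out at only about 26°, so I went back to the tray and corrected it. Touching the wall again then gave about 30°, while the side picture fits anything from 26° to 32°.
- **Stillness and other goods:** two side pictures 0.6 s apart showed no change. The grip stayed firm, and the other goods looked to be where they started.

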